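# Check the rail of a pastry board with a try square

## Task

Check that the side rail of the pastry board was glued on square: pick up the try square from the plywood offcut and lay it on the board, blade flat on top, with its stock flush along the board's near edge and the outer edge of its blade flush along the rail. Press it home in both directions without pushing the board out of place or disturbing the spice jar and small tin in the middle or the spatula at the side, then leave it lying there.

Things in the scene. Friction and masses are not known exactly. Their poses are not given: they have to be found in the camera images.
- square: L-shaped try square, 0.28 kg: dark wooden stock, steel blade. Origin: level with the stock's underside, below the corner of stock inner face and outer blade edge. x along the blade away from the stock, y along the stock towards the blade, z up. In mm: stock x -28..0, y -100..0, z 0..45; blade x 0..170, y -45..0, z 14..18. Grip across the stock above the blade. Centre of mass near x 51, y -32.
- stock_heel (a point): point on the square's stock, on the inner face (the one that goes against the board's edge), 5 mm from the free end and 7 mm above the underside. The stock reaches 14 mm below the blade; with the blade on the board the square lies stably by itself
- stock_root (a point): point on the inner face of the stock, 5 mm from the blade's outer edge, 7 mm above the underside
- blade_root (a point): point on the outer edge of the blade, 10 mm from the stock's inner face
- blade_tip (a point): point on the outer edge of the blade, 160 mm from the stock's inner face
- board: Light wooden board, loose, 1.6 kg, x 200 (deep) y 240 (wide) z 24 mm. Origin: centre of the underside, x away from the robot, y to its left. Near edge: face x -100. Raised rail along the left side, full depth: y 98..120, z 24..50; its face y 98 is truly square to the near edge. Square in place: origin at x -100, y 98, z 10 here, axes parallel. The board slides if pushed with over about 10 N.
- offcut: Fixed plywood offcut 150 (x) x 90 (y) x 14 mm; origin at the centre of its underside. At the start the square's blade lies on it, pointing away from the robot, and its stock on the table just before it. Board and offcut may change sides.
- cinnamon: bystander: round spice jar with a pale lid, 56 mm across, 111 mm high, loose; origin at its foot
- nutmeg_tin: bystander: small rectangular tin, 36 x 56 x 67 mm, loose; origin at its foot
- spatula: bystander: spatula lying flat along the right side of the table, 297 x 52 x 16 mm, loose; origin at the middle of its underside, x along it

How it is judged:
By the outcome, as a careful person would: the job done as asked, in the order asked, and still so for the second after the job is handed in, with the robot touching nothing.
It also fails if it takes over 67 s, if anything falls off the work surface, if the arm or the gripper's body presses on something with over 40 N, if the wrist force passes 120 N, or if a joint passes its speed limit or range.

## Robot

A 7-joint arm with a two-finger parallel gripper is mounted at the origin on a cart in front of the work surface, level with it; the furniture and walls round the work are solid. World frame = base frame: x ahead of the robot, y to its left, z up, the work surface at z = 0. Lengths are in m, angles in rad, forces in N, time in s.
With the tool pointing down it reaches from about 0.4 to 0.75 m from the base axis. Payload 19.5 kg.
Tool frame: the origin (TCP) lies on the centre line of the jaws, within the pads' length; the fingertips stand 25 mm ahead of it and the grasp point (between the pads) lies 6 mm ahead of it; z points along the fingers, y is the line along which they close (so a half turn about z gives the same grasp; the last joint's range is limited). The gripper opens to 85 mm and grips with 20 to 120 N. Pads are 22 mm wide; open, the fingers measure 114 mm over their backs; the gripper's body (76 mm by 85 mm) begins 54 mm behind the grasp point. The pads swing forward as they close: fully open they stand 13 mm farther back than shut.
Start: joints at [1.199, 0.707, -0.028, 1.485, 0.022, 0.951, -0.075], TCP at [0.186, -0.544, 0.256] pointing down, gripper open.
Joint ranges: [-2.71, 2.71], [-0.32, 2.16], [-1.57, 1.52], [0, 2.45], [-1.46, 4.6], [0, 2.02], [-2.83, 2.83]. Speed limits (rad/s): [1.89, 1.89, 2.57, 2.57, 3.01, 3.01, 3.01].

## Interface

Orientations are given as a unit quaternion [x, y, z, w].
In Python, from cell import env, eyes, sensors gives the robot as it stands (env), with the cameras (eyes) and the readings (sensors).
- The arm moves only by the shell command python3 jog.py 'ROWS' [FORCE]. ROWS is one flat JSON list of numbers that holds 1 to 5 rows one after another, with no inner brackets; each row has 7 numbers: a rotation vector rx, ry, rz in units of 0.2 rad, then dx, dy, dz in shares of the most that a row can go, 1 being 50 mm, then the opening from 0.0 (shut) to 1.0 (fully open); each row shifts and turns the commanded pose from where the row before left it, along the tool's axes as they then stand; what a row does not reach is not made up. A row lasts 1/10 s, in which the tool goes at most 0.05 m and 0.15 rad, less where a joint would pass 70% of its speed; a pose out of reach is approached as far as the arm can. The fingers move at their own pace and stop on an object; FORCE is the grip in N (left out, the last holds). Time passes only in rows, so rows that do not move let the fingers close. It prints the time, the measured TCP pose, the force, the opening and the grip force at its end. Input that does not fit is refused with a message, and nothing moves.
- sensors.get_state(): the state, without advancing time (a new reading comes with each control period).
- eyes.get_image(name): name is "scene" or "top" or "wrist"; returns the picture (400x640x3 uint8, red, green, blue); there is no depth.
- eyes.camera_params(name): a dict with "K" (3x3 intrinsics, pixels), "camera_from_world" (4x4, takes a point from world to camera coordinates). Camera axes: x right, y down, z forward; pixel columns grow to the right and rows downward; lengths in m; the calibration is good to about 2 mm. A picture is of the moment at which its call begins: read the wrist's pose just before it. camera_params takes no time and is no camera call; for the wrist camera it gives the pose at the moment of the call.
- env.sign_off(): hands the job in; it is judged then, once.
The state is a dict: "t": time; "joint_pos": joint angles; "qvel": joint speeds; "effort": joint torques, N m; "eef_pos": TCP position; "ee_rot": TCP orientation; "force": force on the tool from outside, world axes, zero at the start; "torque": the same for the moment, N m; "width": opening from 0.0 (shut) to 1.0 (fully open); "grip_force": force on a finger pad.
Only numpy, scipy, OpenCV 4.12 (cv2) and the standard library are available. Lean on these libraries where they do the work, as an engineer would, in place of code of your own. Each camera call takes 0.05 s, during which the arm holds its last target. There are 200 camera calls.

## Working session

There is one attempt and no reset: what is moved stays moved. The work goes in short steps, Python scripts to look and compute and a shell command to move; the robot and the scene stay as the last step left them, time stands still between calls to the robot, and variables do not carry over. Pictures are saved under pics/ and viewed, at most 10 in all, crops included, and the job is handed in when it is done.

```bash
ls; mkdir -p pics
python3 - <<'E'
from cell import env, eyes, sensors
import cv2,numpy as np
s=sensors.get_state();print({k:np.round(v,3).tolist() for k,v in s.items()})
for n in("top","scene"):
    im=eyes.get_image(n);cv2.imwrite(f"pics/{n}0.png",im[:,:,::-1])
    p=eyes.camera_params(n);print(n,np.round(p["K"],1).tolist(),np.round(p["camera_from_world"],3).tolist())
E
```

```text
cell.py
jog.py
pics
{'t': 0.0, 'joint_pos': [1.199, 0.707, -0.028, 1.485, 0.022, 0.951, -0.075], 'qvel': [-0.001, 0.0, -0.001, -0.001, 0.001, -0.0, -0.001], 'effort': [-0.0, -88.319, 1.234, -23.617, 0.017, 0.006, -0.0], 'eef_pos': [0.186, -0.544, 0.256], 'ee_rot': [0.986, 0.164, -0.0, -0.001], 'force': [0.553, 0.365, 0.283], 'torque': [0.013, -0.034, 0.034], 'grip_force': 0.0, 'width': 0.999}
top [[398.5, 0.0, 318.6], [0.0, 398.5, 196.4], [0.0, 0.0, 1.0]] [[0.027, -1.0, -0.009, -0.079], [-0.982, -0.024, -0.185, 0.58], [0.184, 0.014, -0.983, 0.95], [0.0, 0.0, 0.0, 1.0]]
scene [[433.2, 0.0, 317.3], [0.0, 433.2, 199.4], [0.0, 0.0, 1.0]] [[0.407, 0.914, 0.002, -0.172], [0.67, -0.297, -0.68, -0.373], [-0.621, 0.278, -0.733, 1.518], [0.0, 0.0, 0.0, 1.0]]
```

View pics/top0.png

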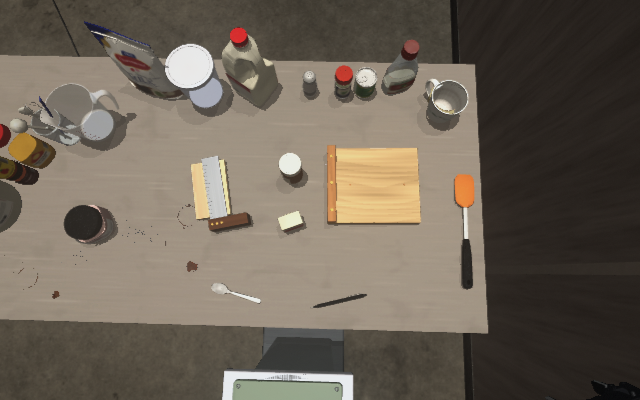

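View pics/scene0.png

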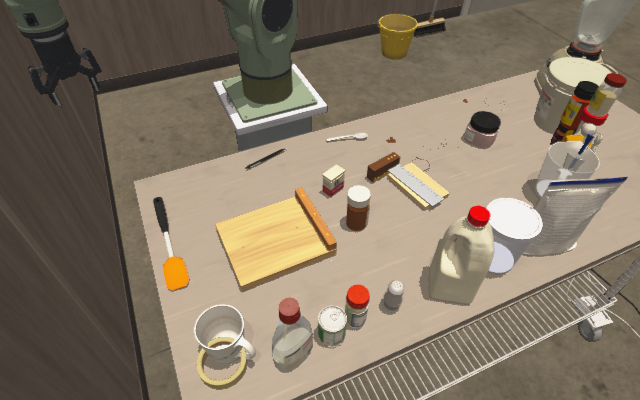

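The top view shows the square at about (220,195), with its stock from (208,226) to (250,218). The board spans (328,147) to (420,223) with its rail on the left. The jar is at (290,165), the tin at (290,221) and the spatula at (465,230). The scene view agrees.

```bash
cat > h.py <<'E'
from cell import env, eyes, sensors
import cv2,numpy as np
from scipy.spatial.transform import Rotation as R
def ray(p,uv,z):
    K,T=np.array(p["K"]),np.array(p["camera_from_world"])
    uv=np.atleast_2d(np.array(uv,float));d=(np.linalg.inv(K)@np.c_[uv,np.ones(len(uv))].T).T@T[:3,:3]
    c=-T[:3,:3].T@T[:3,3];return c+d*((z-c[2])/d[:,2])[:,None]
def proj(p,X):
    T=np.array(p["camera_from_world"]);q=(T[:3,:3]@np.atleast_2d(X).T).T+T[:3,3]
    q=q@np.array(p["K"]).T;return q[:,:2]/q[:,2:]
def tri(ps,uvs):
    A=[];b=[]
    for p,uv in zip(ps,uvs):
        M=np.array(p["K"])@np.array(p["camera_from_world"])[:3]
        for i in(0,1): r=uv[i]*M[2]-M[i];A.append(r[:3]);b.append(-r[3])
    return np.linalg.lstsq(np.array(A),np.array(b),rcond=None)[0]
def tool(dp): # world displacement -> tool axes
    s=sensors.get_state();return R.from_quat(s["ee_rot"]).inv().apply(dp)
E
python3 - <<'E'
from h import *
p=eyes.camera_params("top")
for n,uv,z in[("stock L-near",(210,231),.045),("stock R-near",(250,224),.045),("stock R-far",(248,213),.045),("blade tip L",(203,158),.018),("blade tip R",(216,155),.018),("board NR",(420,223),.024),("board FR",(418,148),.024),("rail NL",(328,223),.05),("rail FL",(328,146),.05),("rail NR",(337,223),.05),("rail FR",(336,146),.05),("jar",(290,160),.111),("tin",(290,219),.067),("spat",(467,287),.01),("bottle right",(402,65),.1)]:
    print(n,ray(p,uv,z).round(3)[0])
w=eyes.camera_params("wrist");s=sensors.get_state();T=np.array(w["camera_from_world"]);c=-T[:3,:3].T@T[:3,3]
r=R.from_quat(s["ee_rot"]);print("cam in tool",r.inv().apply(c-s["eef_pos"]).round(3),"cam axes in tool\n",(T[:3,:3]@r.as_matrix()).round(3),np.round(w["K"],0).tolist()); print(r.as_matrix().round(3))
E
```

```text
stock L-near [0.489 0.205 0.045]
stock R-near [0.509 0.106 0.045]
stock R-far [0.536 0.113 0.045]
blade tip L [0.685 0.247 0.018]
blade tip R [0.694 0.213 0.018]
board NR [ 0.525 -0.325  0.024]
board FR [ 0.724 -0.324  0.024]
rail NL [ 0.516 -0.09   0.05 ]
rail FL [ 0.716 -0.085  0.05 ]
rail NR [ 0.516 -0.112  0.05 ]
rail FR [ 0.716 -0.106  0.05 ]
jar [0.659 0.006 0.111]
tin [0.521 0.004 0.067]
spat [ 0.368 -0.443  0.01 ]
bottle right [ 0.92  -0.269  0.1  ]
cam in tool [ 0.085  0.    -0.117] cam axes in tool
 [[ 0.     1.     0.   ]
 [-0.945  0.    -0.327]
 [-0.327 -0.     0.945]] [[344.0, 0.0, 319.0], [0.0, 344.0, 200.0], [0.0, 0.0, 1.0]]
[[ 0.946  0.324 -0.   ]
 [ 0.324 -0.946  0.001]
 [-0.    -0.001 -1.   ]]
```

The manual's scale: shifts go in shares of 50 mm and turns go in units of 0.2 rad. Converting my numbers, 0.032 m is 0.64, -0.02 m is -0.4.

```bash
for i in 1; do :; done; python3 jog.py '[0, 0, 0, 0.64, -0.4, 0, 1, 0, 0, 0, 0.64, -0.4, 0, 1, 0, 0, 0, 0.64, -0.4, 0, 1, 0, 0, 0, 0.64, -0.4, 0, 1, 0, 0, 0, 0.64, -0.4, 0, 1]'; python3 jog.py '[0, 0, -0.75, 0.64, -0.4, 0, 1, 0, 0, -0.75, 0.64, -0.3, 0, 1, 0, 0, -0.75, 0.64, -0.2, 0, 1, 0, 0, -0.75, 0.64, -0.1, 0, 1, 0, 0, -0.75, 0.64, 0, 0, 1]'; python3 jog.py '[0, 0, -0.75, 0.64, 0, 0, 1, 0, 0, -0.75, 0.64, 0, 0, 1, 0, 0, -0.75, 0.64, 0, 0, 1, 0, 0, -0.75, 0.64, 0, 0, 1, 0, 0, -0.5, 0.64, 0, 0, 1]'
```

```text
t: 0.6
eef_pos: [0.3059, -0.3962, 0.2562]
ee_rot: [0.986, 0.164, -0.0, -0.0]
force: [0.6, -1.3, 1.1]
width: 0.998
grip_force: 0.0
t: 1.1
eef_pos: [0.4095, -0.2603, 0.2562]
ee_rot: [0.856, 0.517, -0.0, -0.0]
force: [0.2, 0.3, -0.4]
width: 1.005
grip_force: 0.0
t: 1.6
eef_pos: [0.4386, -0.1067, 0.2561]
ee_rot: [0.627, 0.779, 0.0, -0.0]
force: [1.3, -0.1, 0.6]
width: 1.0
grip_force: 0.0
```

```bash
cat >> h.py <<'E'
import json
def snap(name,cam="wrist"):
    p=eyes.camera_params(cam);im=eyes.get_image(cam)
    cv2.imwrite(f"pics/{name}.png",im[:,:,::-1]);json.dump({k:np.array(v).tolist() for k,v in p.items() if k in("K","camera_from_world")},open(f"pics/{name}.json","w"));return p,im
def load(name): return json.load(open(f"pics/{name}.json"))
E
python3 -c "
from h import *
snap('w1')"
```

```text
(no output)
```

View pics/w1.png

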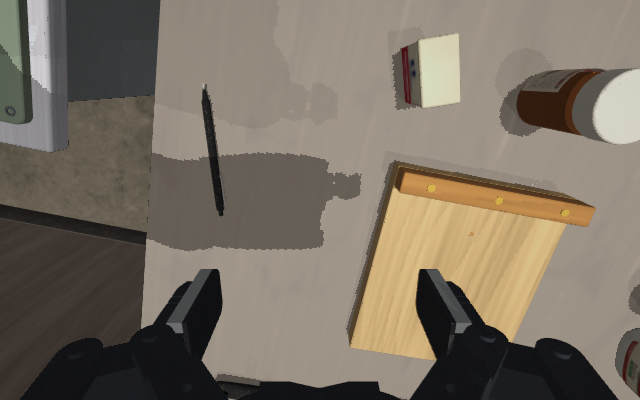

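To row units: 0.03 m is 0.6, 0.006 m is 0.12.

```bash
python3 jog.py '[0, 0, 0, 0.6, 0.12, 0, 1, 0, 0, 0, 0.6, 0.12, 0, 1, 0, 0, 0, 0.6, 0.12, 0, 1, 0, 0, 0, 0.6, 0.12, 0, 1, 0, 0, 0, 0.6, 0.12, 0, 1]'; python3 jog.py '[0, 0, 0, 0.6, 0.2, 0, 1, 0, 0, 0, 0.6, 0.2, 0, 1, 0, 0, 0, 0.6, 0.2, 0, 1, 0, 0, 0, 0.4, 0, 0, 1, 0, 0, 0, 0, 0, 0, 1]';python3 -c "
from h import *
snap('w2')"
```

```text
t: 2.15
eef_pos: [0.4365, 0.0461, 0.2562]
ee_rot: [0.63, 0.777, -0.0, -0.0]
force: [0.1, 0.2, -1.0]
width: 0.999
grip_force: 0.0
t: 2.65
eef_pos: [0.4426, 0.1612, 0.2561]
ee_rot: [0.628, 0.778, 0.0, -0.001]
force: [-0.0, 0.5, -0.4]
width: 0.999
grip_force: 0.0
```

View pics/w2.png

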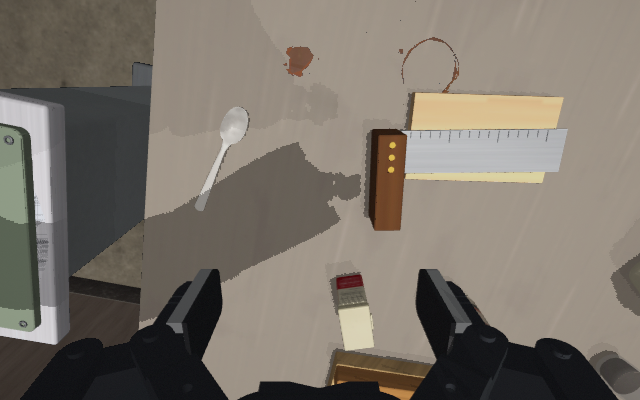

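The w1 view shows the board's near edge from (350,347) to (395,188) and the rail top from (400,170) to (595,208). The w2 view shows the stock top spanning (380,130) to (400,230), and the blade's outer edge along row 129 from (408,130) to (567,129).

```bash
python3 jog.py '[0, 0, 0, 0.2, 0.4, 0.2, 1, 0, 0, 0, 0.2, 0.4, 0.2, 1, 0, 0, 0, 0, 0.4, 0.2, 1, 0, 0, 0, 0, 0.2, 0.2, 1, 0, 0, 0, 0, 0, 0, 1]'
cat >> h.py <<'E'
def corners(mask,roi):
    u0,v0,u1,v1=roi;m=np.zeros_like(mask);m[v0:v1,u0:u1]=mask[v0:v1,u0:u1]
    m=cv2.morphologyEx(m,cv2.MORPH_OPEN,np.ones((3,3),np.uint8))
    c=max(cv2.findContours(m,cv2.RETR_EXTERNAL,cv2.CHAIN_APPROX_NONE)[0],key=cv2.contourArea)
    q=cv2.minAreaRect(c);return q,cv2.boxPoints(q)
E
python3 - <<'E'
from h import *
p,im=snap('w3')
for n in('w2','w3'):
    im=cv2.imread(f'pics/{n}.png');h=cv2.cvtColor(im,cv2.COLOR_BGR2HSV)
    for v,u in[(180,372),(180,380),(180,395),(150,450),(100,450),(180,300)]: print(h[v,u] if n=='w2' else '',end=' ')
E
```

```text
t: 3.2
eef_pos: [0.5078, 0.1918, 0.2149]
ee_rot: [0.63, 0.777, -0.001, -0.0]
force: [-0.6, -0.2, 0.5]
width: 1.003
grip_force: 0.0
[ 13 161  38] [ 12 162 113] [ 13 166 117] [110   4 193] [ 19  82 218] [ 17  40 102]
```

View pics/w3.png

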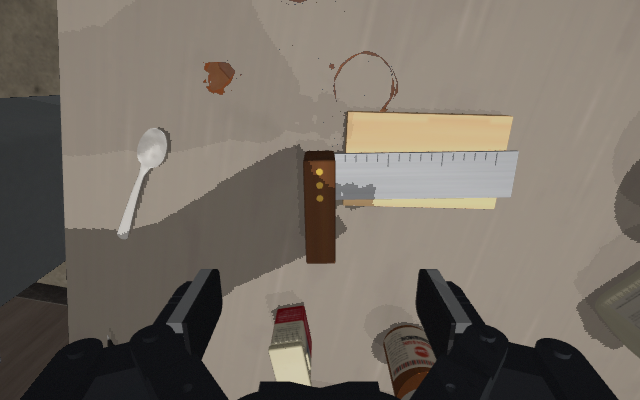

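The w3 view shows the stock top spanning about (305,161) to (335,263), the brass dots at (319,172), (319,185) and (319,198), and the blade's outer edge near row 152 out to (518,151).

Run:
```python
from h import *
roi={'w2':(360,110,580,235),'w3':(300,150,530,268)}
D={}
for n in roi:
    im=cv2.imread(f'pics/{n}.png');h=cv2.cvtColor(im,cv2.COLOR_BGR2HSV);u0,v0,u1,v1=roi[n];p=load(n)
    st=cv2.inRange(h,(5,130,60),(17,255,140))
    _,b=corners(st,roi[n]);print(n,'stock',b.round(1).tolist(), ray(p,b,.045)[:,:2].round(4).tolist())
    br=cv2.inRange(h,(15,140,140),(32,255,255));m=np.zeros_like(br);m[v0:v1,u0:u0+50]=br[v0:v1,u0:u0+50]
    k,_,s,c=cv2.connectedComponentsWithStats(m);D[n]=c[1:][s[1:,4]>5];D[n]=D[n][np.argsort(D[n][:,1])];print('dots',D[n].round(1).tolist())
    bl=cv2.inRange(h,(80,0,60),(130,60,255));m=np.zeros_like(bl);m[v0:v1,u0+30:u1]=bl[v0:v1,u0+30:u1]
    # upper edge of blade: first blade pixel per column
    us=np.arange(u0+60,u1-25);vs=np.array([np.argmax(m[:,u]>0) for u in us]);ok=vs>0
    f=np.polyfit(us[ok],vs[ok],1);r=vs-np.polyval(f,us);ok&=abs(r)<1.5;f=np.polyfit(us[ok],vs[ok],1)
    tip=np.max(np.where(m[int(vs[-1])+5:int(vs[-1])+30].any(0))[0]);P=ray(p,[(u0+60,np.polyval(f,u0+60)),(tip,np.polyval(f,tip))],.018);d=P[1]-P[0]
    print('blade',f,tip,P.round(4).tolist(),'yaw',np.degrees(np.arctan2(d[1],d[0])).round(2)); D[n+'t']=(tip,np.polyval(f,tip))
for i in range(3): print(tri([load('w2'),load('w3')],[D['w2'][i],D['w3'][i]]).round(4))
print(tri([load('w2'),load('w3')],[D['w2t'],D['w3t']]).round(4))
```

```text
w2 stock [[372.5, 228.89999389648438], [378.20001220703125, 133.39999389648438], [406.20001220703125, 135.0], [400.6000061035156, 230.5]] [[0.5109, 0.1146], [0.4904, 0.2107], [0.5168, 0.2148], [0.5399, 0.119]]
dots [[392.1, 144.7], [391.3, 157.1], [390.6, 169.3]]
blade [-1.04233733e-02  1.34861368e+02] 565 [[0.5367, 0.2198, 0.018], [0.6805, 0.2525, 0.018]] yaw 12.79
w3 stock [[305.0, 160.0], [334.0, 160.0], [334.0, 262.0], [305.0, 262.0]] [[0.4928, 0.2104], [0.5168, 0.2155], [0.5383, 0.1204], [0.5117, 0.1147]]
dots [[319.0, 171.4], [319.2, 185.0], [319.5, 198.0]]
blade [-1.57967249e-02  1.58975909e+02] 517 [[0.5412, 0.221, 0.018], [0.6816, 0.2531, 0.018]] yaw 12.85
[0.5064 0.2031 0.0447]
[0.5091 0.1912 0.0443]
[0.5119 0.1794 0.044 ]
[0.6865 0.2526 0.0098]
```

To row units: 0.04 m is 0.8, -0.0142 m is -0.284, -0.015 rad is -0.075.

```bash
python3 jog.py '[0, 0, -0.075, -0.284, 0.006, 0.6, 1, 0, 0, 0, 0, 0, 0.8, 1, 0, 0, 0, 0, 0, 0.8, 1, 0, 0, 0, 0, 0, 0.8, 0.8, 0, 0, 0, 0, 0, 0.39, 0.7]' 60; python3 jog.py '[0, 0, 0, 0, 0, 0, 0.6, 0, 0, 0, 0, 0, 0, 0.5, 0, 0, 0, 0, 0, 0, 0.4, 0, 0, 0, 0, 0, 0, 0.2, 0, 0, 0, 0, 0, 0, 0]'; python3 jog.py '[0, 0, 0, 0, 0, 0, 0, 0, 0, 0, 0, 0, 0, 0, 0, 0, 0, 0, 0, 0, 0]'
```

```text
t: 3.75
eef_pos: [0.5094, 0.1783, 0.0449]
ee_rot: [0.624, 0.782, -0.001, -0.001]
force: [1.2, 0.8, -0.0]
width: 0.704
grip_force: 0.0
t: 4.25
eef_pos: [0.5113, 0.1791, 0.0486]
ee_rot: [0.624, 0.782, 0.001, 0.001]
force: [-2.6, -2.2, 17.0]
width: 0.315
grip_force: 60.1
t: 4.55
eef_pos: [0.5113, 0.1791, 0.0486]
ee_rot: [0.624, 0.782, 0.001, 0.001]
force: [-3.6, -1.9, 16.7]
width: 0.316
grip_force: 60.1
```

```bash
python3 jog.py '[0, 0, 0, 0, 0, -0.1, 0, 0, 0, 0, 0, 0, -0.2, 0, 0, 0, 0, 0, 0, -0.4, 0, 0, 0, 0, 0, 0, -0.8, 0, 0, 0, 0, 0, 0, -0.8, 0]'; python3 jog.py '[0, 0, 0, 0, 0, -0.8, 0, 0, 0, 0, 0, 0, -0.8, 0, 0, 0, 0, 0, 0, 0, 0]'
python3 - <<'E'
from h import *
im=cv2.imread('pics/w1.png');h=cv2.cvtColor(im,cv2.COLOR_BGR2HSV)
for u in(440,500): print(u,[(v,h[v,u].tolist()) for v in range(168,230,3)])
print([(u,h[280,u].tolist()) for u in range(355,385,2)])
E
```

```text
t: 5.05
eef_pos: [0.5104, 0.1789, 0.1639]
ee_rot: [0.624, 0.782, -0.0, -0.0]
force: [0.3, 0.7, -2.9]
width: 0.308
grip_force: 60.1
t: 5.35
eef_pos: [0.5119, 0.1796, 0.2471]
ee_rot: [0.624, 0.782, 0.003, 0.002]
force: [-0.3, -0.1, -4.2]
width: 0.316
grip_force: 60.2
440 [(168, [17, 35, 147]), (171, [17, 121, 93]), (174, [14, 159, 82]), (177, [14, 160, 89]), (180, [16, 154, 192]), (183, [16, 153, 193]), (186, [16, 151, 199]), (189, [16, 151, 198]), (192, [16, 150, 197]), (195, [16, 154, 186]), (198, [16, 155, 183]), (201, [19, 99, 218]), (204, [19, 100, 216]), (207, [19, 102, 212]), (210, [19, 103, 208]), (213, [18, 104, 206]), (216, [19, 104, 206]), (219, [19, 101, 217]), (222, [19, 102, 216]), (225, [19, 100, 216]), (228, [19, 99, 216])]
500 [(168, [17, 37, 160]), (171, [16, 38, 160]), (174, [16, 39, 151]), (177, [16, 38, 149]), (180, [14, 40, 147]), (183, [17, 115, 93]), (186, [14, 162, 77]), (189, [14, 157, 94]), (192, [16, 153, 192]), (195, [16, 151, 193]), (198, [22, 165, 210]), (201, [22, 164, 208]), (204, [19, 159, 197]), (207, [16, 152, 191]), (210, [15, 152, 129]), (213, [19, 105, 202]), (216, [19, 106, 202]), (219, [19, 106, 202]), (222, [19, 105, 200]), (225, [19, 102, 210]), (228, [19, 102, 211])]
[(355, [17, 37, 159]), (357, [16, 36, 149]), (359, [16, 39, 97]), (361, [14, 37, 89]), (363, [16, 107, 79]), (365, [18, 121, 78]), (367, [17, 117, 118]), (369, [19, 103, 212]), (371, [19, 102, 209]), (373, [19, 102, 211]), (375, [19, 102, 207]), (377, [19, 103, 210]), (379, [19, 103, 213]), (381, [19, 103, 208]), (383, [19, 104, 204])]
```

```bash
cat >> h.py <<'E'
def fit(a,b):
    a,b=np.array(a,float),np.array(b,float);ok=np.ones(len(a),bool)
    for _ in range(6): f=np.polyfit(a[ok],b[ok],1);r=abs(b-np.polyval(f,a));ok=r<max(1.2,2*np.median(r))
    return f,r[ok].std(),ok.sum()
def yaw(P): d=P[-1]-P[0];return np.degrees(np.arctan2(d[1],d[0]))
E
python3 - <<'E'
from h import *
p=load('w1');h=cv2.cvtColor(cv2.imread('pics/w1.png'),cv2.COLOR_BGR2HSV)
bd=cv2.inRange(h,(17,80,150),(22,125,255));rl=cv2.inRange(h,(13,135,120),(24,255,255))
vs=np.arange(215,335);us=[np.argmax(bd[v,300:]>0)+300-.5 for v in vs];f,r,n=fit(vs,us);print('near',f,r,n)
A=ray(p,[(np.polyval(f,v),v) for v in(200,340)],.024);print(A.round(4).tolist(),yaw(A[::-1])-90)
us=np.arange(410,585);vs=[170+np.max(np.where(rl[170:240,u]>0)[0])+.5 for u in us];g,r,n=fit(us,vs);print('rail',g,r,n)
B=ray(p,[(u,np.polyval(g,u)) for u in(405,590)],.05);print(B.round(4).tolist(),yaw(B))
# origin of square in place: near edge line x rail face line (at z .01)
a=A[0][:2];da=(A[1]-A[0])[:2];b=B[0][:2];db=(B[1]-B[0])[:2]
t=np.linalg.solve(np.c_[da,-db],b-a);print('corner',a+da*t[0])
E
```

```text
near [-2.70030310e-01  4.42831463e+02] 0.14693147606156035 118
[[0.5208, -0.1253, 0.024], [0.5263, -0.3133, 0.024]] 1.672090417959268
rail [  0.18369483 118.80754507] 0.18275768258082642 171
[[0.527, -0.1075, 0.05], [0.7222, -0.102, 0.05]] 1.597919948148319
corner [ 0.52031496 -0.10765977]
```

To row units: -0.04 m is -0.8, -0.03 m is -0.6, 0.03 rad is 0.15.

```bash
python3 jog.py '[0, 0, 0.15, -0.6, -0.16, 0, 0, 0, 0, 0.15, -0.8, -0.16, 0, 0, 0, 0, 0.15, -0.8, -0.16, 0, 0, 0, 0, 0.15, -0.8, -0.16, 0, 0, 0, 0, 0.15, -0.8, -0.16, 0, 0]'; python3 jog.py '[0, 0, 0.15, -0.8, -0.1, 0, 0, 0, 0, 0.1, -0.8, -0.08, 0, 0, 0, 0, 0, -0.8, 0, 0, 0, 0, 0, 0, -0.4, 0, 0, 0, 0, 0, 0, 0, 0, 0, 0]'
```

```text
t: 5.85
eef_pos: [0.5011, -0.0165, 0.2419]
ee_rot: [0.681, 0.732, -0.0, -0.0]
force: [1.1, -0.8, -3.0]
width: 0.314
grip_force: 60.2
t: 6.35
eef_pos: [0.4981, -0.1583, 0.2416]
ee_rot: [0.7, 0.714, -0.001, 0.0]
force: [-0.9, 1.3, -2.8]
width: 0.315
grip_force: 60.2
```

```bash
python3 -c "
from h import *
snap('w4')"
```

```text
(no output)
```

View pics/w4.png

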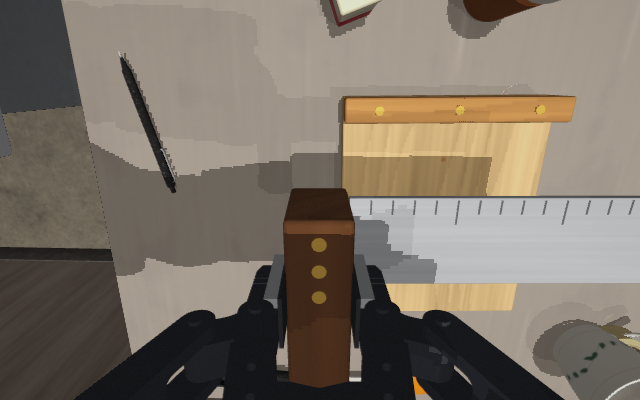

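The w4 view shows the square held level with its blade edge along row 196. The stock end's top edge is near row 233, at columns 284–354. The board's near edge is at column 343 and the rail runs along rows 97–123 out to column 574.

Run:
```python
from h import *
p=load('w4');im=cv2.imread('pics/w4.png');h=cv2.cvtColor(im,cv2.COLOR_BGR2HSV);s=sensors.get_state();e=np.array(s['eef_pos']);r=R.from_quat(s['ee_rot']);print(e.round(4),s['ee_rot'])
bl=cv2.inRange(h,(80,0,60),(130,60,255))
us=np.arange(380,635);vs=[185+np.argmax(bl[185:215,u]>0)-.5 for u in us];f,q,n=fit(us,vs);print(f,q,n)
P=ray(p,[(u,np.polyval(f,u)) for u in(360,630)],e[2]-.0306);print('blade tool',r.inv().apply(P-e).round(4).tolist(),yaw(P))
for c in [(284,233),(354,233)]:print('stock end',r.inv().apply(ray(p,[c],e[2]-.0036)-e).round(4))
rl=cv2.inRange(h,(13,135,120),(24,255,255));bd=cv2.inRange(h,(17,80,80),(22,125,255))
us=np.arange(350,560);vs=[95+np.max(np.where(rl[95:140,u]>0)[0])+.5 for u in us];g,q,n=fit(us,vs);print('rail',g,q,n)
B=ray(p,[(u,np.polyval(g,u)) for u in(350,560)],.05);print(B.round(4).tolist(),yaw(B))
vs=np.arange(126,185);us=[320+np.argmax(bd[v,320:]>0)-.5 for v in vs];g,q,n=fit(vs,us);print('near',g,q,n)
A=ray(p,[(np.polyval(g,v),v) for v in(130,185)],.024);print(A.round(4).tolist(),yaw(A[::-1])-90)
# rail height: near-inner-top corner seen in w1 and w4
g1=lambda u:0.18369483*u+118.8
h1=cv2.cvtColor(cv2.imread('pics/w1.png'),cv2.COLOR_BGR2HSV);r1=cv2.inRange(h1,(13,135,120),(24,255,255))
def dots(h,roi):
    m=cv2.inRange(h,(20,155,150),(26,255,255));u0,v0,u1,v1=roi;k=np.zeros_like(m);k[v0:v1,u0:u1]=m[v0:v1,u0:u1]
    _,_,st,c=cv2.connectedComponentsWithStats(k);c=c[1:][st[1:,4]>8];return c[np.argsort(c[:,0])]
d1=dots(h1,(395,165,600,230));d4=dots(h,(340,95,580,125));print(d1.round(1).tolist(),d4.round(1).tolist())
for a,b in zip(d1,d4):print(tri([load('w1'),p],[a,b]).round(4))
```

```text
[ 0.4984 -0.1562  0.2417] [ 6.99292385e-01  7.14835670e-01 -1.84186555e-04 -3.03988340e-04]
[-1.76983822e-16  1.95500000e+02] 1.6331498558688124e-14 255
blade tool [[0.0338, 0.0194, 0.0306], [0.0336, 0.141, 0.0305]] 1.174072005832094
stock end [[ 0.0277 -0.0125  0.0036]]
stock end [[0.0277 0.0143 0.0036]]
rail [-8.36040986e-03  1.26137902e+02] 0.1718172752692254 210
[[0.5255, -0.1081, 0.05], [0.7097, -0.1029, 0.05]] 1.6307747793742156
near [-1.39580013e-02  3.42980573e+02] 0.22504181534573295 58
[[0.5197, -0.1176, 0.024], [0.5212, -0.1726, 0.024]] 1.578018712740203
[[431.1, 187.7], [498.6, 200.3], [564.7, 212.6]] [[379.1, 112.6], [459.6, 109.9], [540.3, 109.1]]
[ 0.5515 -0.0981  0.0461]
[ 0.6204 -0.0948  0.0493]
[ 0.6902 -0.0928  0.0497]
```

```bash
python3 jog.py '[0, 0, -0.0325, 0.196, 0.092, 0.6, 0, 0, 0, 0, 0, 0, 0.8, 0, 0, 0, 0, 0, 0, 0.8, 0, 0, 0, 0, 0, 0, 0.8, 0, 0, 0, 0, 0, 0, 0.3, 0]'; python3 jog.py '[0, 0, 0, 0, 0, 0.2, 0, 0, 0, 0, 0, 0, 0, 0, 0, 0, 0, 0, 0, 0, 0]';python3 -c "
from h import *
snap('w5')"
```

```text
t: 6.9
eef_pos: [0.5022, -0.1452, 0.0746]
ee_rot: [0.696, 0.718, -0.001, -0.001]
force: [-7.5, -18.8, 23.7]
width: 0.312
grip_force: 69.6
t: 7.2
eef_pos: [0.5029, -0.145, 0.0667]
ee_rot: [0.696, 0.718, -0.001, -0.0]
force: [-1.0, -5.6, -6.2]
width: 0.314
grip_force: 74.7
```

View pics/w5.png

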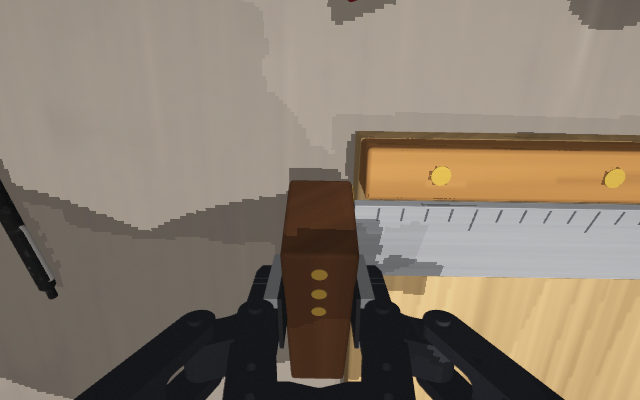

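The w5 view shows the blade edge at row 203, right against the rail's lower edge at row 199. The brass dots are squeezed to rows 275–312 and the stock's end face spans rows 180–232. The blade must have caught the rail top and rolled the square in the grip. I'll lift, back off and measure again.

To row units: -0.01 m is -0.2, -0.04 m is -0.8.

```bash
python3 jog.py '[0, 0, 0, -0.12, -0.04, -0.2, 0, 0, 0, 0, -0.12, -0.04, -0.6, 0, 0, 0, 0, -0.12, 0, -0.8, 0, 0, 0, 0, -0.12, 0, -0.8, 0, 0, 0, 0, 0, 0, 0, 0]'; python3 jog.py '[0, 0, 0, 0, 0, 0, 0, 0, 0, 0, 0, 0, 0, 0]'
python3 - <<'E'
from h import *
p,im=snap('w6');h=cv2.cvtColor(im,cv2.COLOR_RGB2HSV);s=sensors.get_state();e=np.array(s['eef_pos']);r=R.from_quat(s['ee_rot']);print(e.round(4),r.as_euler('xyz',degrees=True).round(2))
E
```

```text
t: 7.75
eef_pos: [0.5014, -0.1701, 0.1917]
ee_rot: [0.696, 0.718, 0.002, 0.003]
force: [-0.6, 0.1, -4.4]
width: 0.315
grip_force: 74.7
t: 7.95
eef_pos: [0.4996, -0.1689, 0.1861]
ee_rot: [0.696, 0.718, -0.0, -0.001]
force: [-0.7, -0.2, -3.1]
width: 0.314
grip_force: 74.7
[ 0.4996 -0.1689  0.1859] [-1.799e+02 -4.000e-02  9.179e+01]
```

View pics/w6.png

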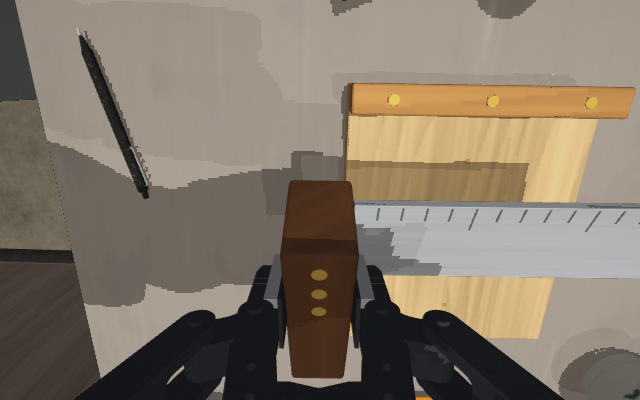

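The w6 view shows the board undisturbed to the eye, with the rail at rows 85–118 from column 350 and the near edge at column 346. The square is still rolled by roughly 20° in the grip, with dots at rows 275, 294 and 312. My last offset came from a reading taken before the arm had settled.

```bash
cat >> h.py <<'E'
def board(name,nu=(330,126,185),ru=(360,600),rv=(80,135)):
    p=load(name);h=cv2.cvtColor(cv2.imread(f'pics/{name}.png'),cv2.COLOR_BGR2HSV)
    rl=cv2.inRange(h,(13,135,110),(24,255,255));bd=cv2.inRange(h,(17,80,80),(22,125,255))
    us=np.arange(*ru);vs=[rv[0]+np.max(np.where(rl[rv[0]:rv[1],u]>0)[0])+.5 for u in us];g,q,n=fit(us,vs);print('rail',g,q,n)
    B=ray(p,[(u,np.polyval(g,u)) for u in ru],.05)
    vs=np.arange(nu[1],nu[2]);us=[nu[0]+np.argmax(bd[v,nu[0]:]>0)-.5 for v in vs];g,q,n=fit(vs,us);print('near',g,q,n)
    A=ray(p,[(np.polyval(g,v),v) for v in nu[1:]],.024)
    a=A[0][:2];da=(A[1]-A[0])[:2];b=B[0][:2];db=(B[1]-B[0])[:2]
    t=np.linalg.solve(np.c_[da,-db],b-a);print('yaw rail',yaw(B),'near',yaw(A[::-1])-90,'corner',(a+da*t[0]).round(4))
E
python3 - <<'E'
from h import *
board('w6',(330,122,195),(360,590),(80,135));board('w4',(320,126,185),(350,560),(90,140))
p=load('w6');h=cv2.cvtColor(cv2.imread('pics/w6.png'),cv2.COLOR_BGR2HSV)
br=cv2.inRange(h,(13,120,120),(32,255,255));k=np.zeros_like(br);k[255:325,300:340]=br[255:325,300:340]
_,_,st,c=cv2.connectedComponentsWithStats(k);print(c[1:].round(1).tolist(),st[1:,4])
bl=cv2.inRange(h,(80,0,60),(130,60,255))
for u in(420,520,620): print(u,np.where(bl[195:290,u]>0)[0][[0,-1]]+195, [h[v,u].tolist() for v in(200,203,206,209)])
s=sensors.get_state();print(s['eef_pos'],s['ee_rot'])
E
```

```text
rail [1.55252380e-02 1.08750666e+02] 0.16054940099694737 230
near [-4.25148792e-02  3.50824011e+02] 0.2292019468395281 58
yaw rail 0.9540985909803686 near 0.8010772264434678 corner [ 0.52   -0.1057]
rail [-8.36040986e-03  1.26137902e+02] 0.1718172752692254 210
near [-1.39580013e-02  3.42980573e+02] 0.22504181534573295 58
yaw rail 1.6307747793742156 near 1.578018712740203 corner [ 0.5194 -0.1083]
[[318.7, 274.7], [318.5, 294.0], [318.3, 311.4]] [124 102  85]
420 [201 274] [[18, 94, 136], [100, 6, 126], [110, 4, 179], [110, 4, 182]]
520 [202 275] [[18, 114, 136], [110, 6, 127], [120, 4, 128], [110, 4, 178]]
620 [204 277] [[15, 34, 165], [14, 21, 134], [110, 8, 90], [110, 4, 182]]
[ 0.49962777 -0.16888965  0.18591218] [ 6.95954069e-01  7.18085704e-01 -3.35593391e-04 -8.61695947e-04]
```

Run:
```python
from h import *
for cam in("top","scene"):
    p,im=snap(cam+'1',cam);a=cv2.imread(f'pics/{cam}0.png');b=cv2.imread(f'pics/{cam}1.png')
    print(cam,'diff frac in board roi')
    for n,X in {"rail far":(.71,-.095,.05),"rail mid":(.62,-.097,.05),"far right":(.722,-.324,.024),"near right":(.525,-.325,.024),"rail near":(.516,-.1,.05)}.items():
        u,v=proj(p,X)[0].round().astype(int);A=cv2.cvtColor(a[v-12:v+13,u-12:u+13],6);best=cv2.matchTemplate(cv2.cvtColor(b[v-17:v+18,u-17:u+18],6),A,cv2.TM_CCOEFF_NORMED)
        best=cv2.resize(best,None,fx=10,fy=10,interpolation=cv2.INTER_CUBIC);_,m,_,l=cv2.minMaxLoc(best);sh=((l[0]+.5)/10-.5-5,(l[1]+.5)/10-.5-5)
        d=ray(p,[(u+sh[0],v+sh[1])],X[2])-ray(p,[(u,v)],X[2]);print(n,round(m,3),np.round(sh,2),'mm',(d[0,:2]*1000).round(1))
```

```text
top diff frac in board roi
rail far 0.925 [-0.15 -0.35] mm [0.9 0.4]
rail mid 0.822 [-0.55 -0.35] mm [0.9 1.4]
far right 0.79 [-0.35 -1.65] mm [4.5 0.8]
near right 0.347 [-5.35 -5.35] mm [13.4 13.4]
rail near 0.955 [-0.85 -0.35] mm [0.8 2.1]
scene diff frac in board roi
rail far 0.989 [0.55 0.15] mm [0.9 1. ]
rail mid 0.977 [2.65 3.65] mm [13.4  1.2]
far right 0.983 [-0.05 -0.55] mm [-1.4  0.3]
near right 0.965 [ 0.85 -0.35] mm [-0.3  2.2]
rail near -0.054 [ 5.35 -5.35] mm [-12.6  20.4]
```

Run:
```python
from h import *
from scipy.optimize import least_squares
def f(q,pts,v):
    ph,ox,oz=q;y,z=np.array(pts).T/1000
    x=ox+y*np.cos(ph)-z*np.sin(ph); zt=oz-(y*np.sin(ph)+z*np.cos(ph))
    dx,dz=x-.085,zt+.117
    return 200+344*(-.945*dx-.327*dz)/(-.327*dx+.945*dz)-v
pts=[(-9.3,45),(-21.5,45),(-33.6,45),(0,18),(-45,18)]
for n,v in(('w4',[244.7,271.7,298,196,283]),('w6',[274.7,294,311.4,205,275])):
    r=least_squares(f,[0,.034,.048],args=(pts,np.array(v)));print(n,np.degrees(r.x[0]).round(2),r.x[1:].round(4),r.fun.round(1))
```

```text
w4 1.91 [0.0377 0.0445] [-0.4  0.4 -0.   0.2 -0.2]
w6 21.37 [0.0445 0.0294] [-0.3  0.2  0.2  0.2 -0.2]
```

To row units: 0.011 m is 0.22, 0.0006 m is 0.012, 0.0157 rad is 0.0785.

```bash
python3 jog.py '[0, 0, 0.0785, 0.22, 0.012, 0, 0, 0, 0, 0, 0.22, 0.012, 0, 0, 0, -0.6, 0, 0, 0, 0, 0, 0, -0.6, 0, 0, 0, 0, 0, 0, -0.6, 0, 0, 0, 0, 0]'; python3 jog.py '[0, 0, 0, 0, 0, 0, 0, 0, 0, 0, 0, 0, 0, 0, 0, 0, 0, 0, 0, 0, 0, 0, 0, 0, 0, 0, 0, 0]'
python3 - <<'E'
from h import *
from scipy.optimize import least_squares
p,im=snap('w7');snap('scene2','scene');s=sensors.get_state();print(s['eef_pos'],R.from_quat(s['ee_rot']).as_matrix().round(3).tolist())
sc=cv2.imread('pics/scene2.png')[110:310,180:400];cv2.imwrite('pics/c2.png',np.hstack([cv2.resize(sc,None,fx=2,fy=2),im[:,160:520,::-1]]))
E
```

```text
t: 8.6
eef_pos: [0.501, -0.1468, 0.1871]
ee_rot: [0.69, 0.701, -0.126, 0.129]
force: [0.4, 0.2, -5.7]
width: 0.315
grip_force: 74.7
t: 9.0
eef_pos: [0.5005, -0.1485, 0.1868]
ee_rot: [0.691, 0.7, -0.125, 0.127]
force: [0.3, -0.5, -3.8]
width: 0.313
grip_force: 74.5
[ 0.50050874 -0.14838705  0.18681227] [[-0.012, 1.0, 0.005], [0.936, 0.013, -0.351], [-0.351, 0.0, -0.936]]
```

View pics/c2.png

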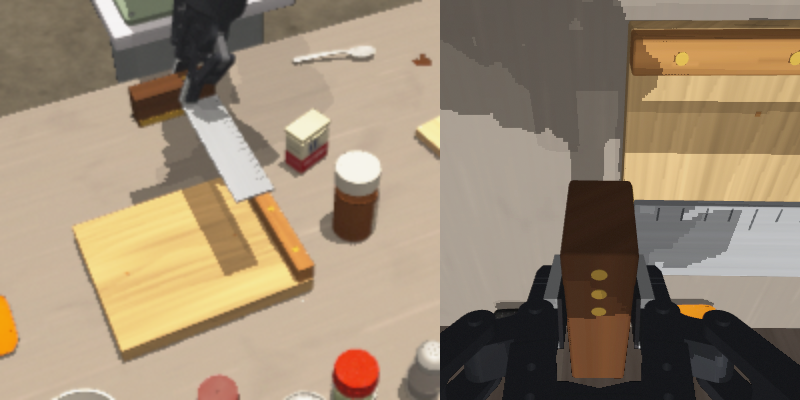

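Left half of the view: the square is now level above the board and the other objects are untouched. Right half: the rail's lower edge is at row 74 and the blade edge at row 205, so there is a clear gap.

The manual's scale: shifts go in shares of 50 mm and turns go in units of 0.2 rad. Converting my numbers, 0.01 m is 0.2, 0.028 m is 0.56.

```bash
python3 jog.py '[0, 0, 0, 0.2, 0, 0.56, 0, 0, 0, 0, 0.21, 0, 0.56, 0, 0, 0, 0, 0.21, 0, 0.56, 0, 0, 0, 0, 0.21, 0, 0.56, 0, 0, 0, 0, 0, 0, 0, 0]'; python3 jog.py '[0, 0, 0, 0, 0, 0, 0, 0, 0, 0, 0.036, 0, 0.094, 0, 0, 0, 0, 0, 0, 0, 0, 0, 0, 0, 0, 0, 0, 0]'; python3 jog.py '[0, 0, 0, 0.014, 0, 0.038, 0, 0, 0, 0, 0, 0, 0, 0, 0, 0, 0, 0, 0, 0, 0]'
```

```text
t: 9.6
eef_pos: [0.4996, -0.1479, 0.0646]
ee_rot: [0.69, 0.701, -0.127, 0.126]
force: [-0.1, 0.7, -2.7]
width: 0.314
grip_force: 74.5
t: 10.0
eef_pos: [0.501, -0.148, 0.063]
ee_rot: [0.691, 0.701, -0.125, 0.128]
force: [-0.7, -0.3, -2.3]
width: 0.311
grip_force: 74.5
t: 10.3
eef_pos: [0.5008, -0.1479, 0.0604]
ee_rot: [0.691, 0.701, -0.125, 0.127]
force: [-0.2, 0.1, -2.7]
width: 0.311
grip_force: 74.5
```

```bash
for r in 1; do python3 jog.py '[0, 0, 0, 0.014, 0, 0.038, 0, 0, 0, 0, 0, 0, 0, 0, 0, 0, 0, 0, 0, 0, 0]'; done; python3 jog.py '[0, 0, 0, 0.014, 0, 0.038, 0, 0, 0, 0, 0, 0, 0, 0, 0, 0, 0, 0, 0, 0, 0]'
```

```text
t: 10.6
eef_pos: [0.5007, -0.1479, 0.0582]
ee_rot: [0.691, 0.701, -0.126, 0.127]
force: [-0.5, 0.1, -3.5]
width: 0.314
grip_force: 74.5
t: 10.9
eef_pos: [0.5007, -0.148, 0.0562]
ee_rot: [0.691, 0.701, -0.126, 0.127]
force: [-0.1, -0.3, -3.6]
width: 0.311
grip_force: 74.5
```

To row units: 0.0014 m is 0.028, 0.0005 m is 0.01.

```bash
python3 jog.py '[0, 0, 0, 0.01, 0, 0.028, 0, 0, 0, 0, 0, 0, 0, 0, 0, 0, 0, 0, 0, 0, 0]';  python3 jog.py '[0, 0, 0, 0.01, 0, 0.028, 0, 0, 0, 0, 0, 0, 0, 0, 0, 0, 0, 0, 0, 0, 0]'; python3 -c "
from h import *
snap('w8')
from h import *
im=cv2.imread('pics/w8.png')[150:350,240:640];cv2.imwrite('pics/c8.png',cv2.resize(im,None,fx=2,fy=2))"
```

```text
t: 11.2
eef_pos: [0.5008, -0.148, 0.0547]
ee_rot: [0.691, 0.701, -0.125, 0.127]
force: [0.7, -0.2, -3.5]
width: 0.313
grip_force: 74.5
t: 11.5
eef_pos: [0.5008, -0.1481, 0.0538]
ee_rot: [0.691, 0.701, -0.125, 0.128]
force: [-2.8, 3.3, 11.4]
width: 0.312
grip_force: 76.5
```

To row units: -0.0015 m is -0.03, -0.0003 m is -0.006.

```bash
python3 jog.py '[0, 0, 0, -0.006, 0, -0.03, 0, 0, 0, 0, 0, 0, 0, 0.35, 0, 0, 0, 0, 0, 0, 0.45, 0, 0, 0, 0, 0, 0, 0.6, 0, 0, 0, 0, 0, 0, 0.7]'; python3 jog.py '[0, 0, 0, -0.21, 0, -0.56, 0.7, 0, 0, 0, -0.21, 0, -0.56, 0.7, 0, 0.6, 0, 0, 0, 0, 0.7, 0, 0.6, 0, 0, 0, 0, 0.7, 0, 0.6, 0, 0, 0, 0, 0.7]';python3 jog.py '[0, 0, 0, 0.5, 0, -0.5, 0.8, 0, 0, 0, 0.5, 0, -0.5, 0.8, 0, 0, 0, 0, 0, 0, 0.8, 0, 0, 0, 0, 0, 0, 0.8, 0, 0, 0, 0, 0, 0, 0.8]'
python3 - <<'E'
from h import *
p,im=snap('w9');s=sensors.get_state();print(s['eef_pos'],R.from_quat(s['ee_rot']).as_euler('xyz',degrees=True))
E
```

```text
t: 12.05
eef_pos: [0.5008, -0.1478, 0.0547]
ee_rot: [0.691, 0.701, -0.126, 0.127]
force: [0.0, -0.0, -0.5]
width: 0.702
grip_force: 0.0
t: 12.55
eef_pos: [0.5008, -0.1475, 0.1145]
ee_rot: [0.702, 0.712, -0.009, 0.009]
force: [-0.4, -0.5, -1.1]
width: 0.698
grip_force: 0.0
t: 13.05
eef_pos: [0.4996, -0.0969, 0.1615]
ee_rot: [0.702, 0.712, -0.012, 0.01]
force: [-1.1, 0.5, -0.4]
width: 0.801
grip_force: 0.0
[ 0.49949263 -0.09687108  0.16141325] [-179.78447913    1.7274322    90.78993162]
```

View pics/w9.png

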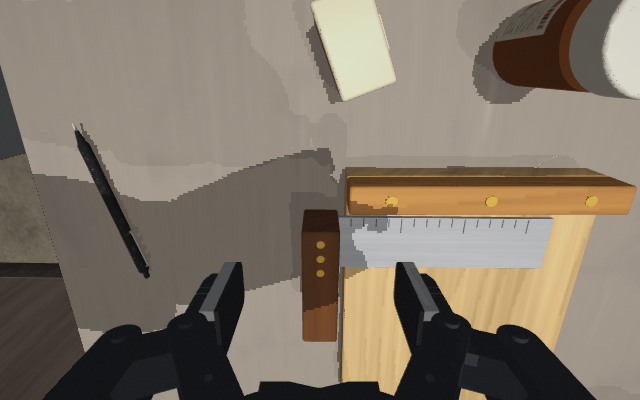

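The w9 view shows the square lying flat: stock at columns 303–340, blade edge near row 217, rail lower edge near row 213 and board edge at column 341. Jar and tin are standing.

```bash
cat >> h.py <<'E'
def square(name,ed,eu,sroi,droi):
    p=load(name);h=cv2.cvtColor(cv2.imread(f'pics/{name}.png'),cv2.COLOR_BGR2HSV)
    bl=cv2.inRange(h,(80,0,60),(130,60,255));us=np.arange(*eu);vs=[ed[0]+np.argmax(bl[ed[0]:ed[1],u]>0)-.5 for u in us];f,q,n=fit(us,vs);print('blade',f,q,n)
    P=ray(p,[(u,np.polyval(f,u)) for u in eu],.028);print('blade edge',P.round(4).tolist(),'yaw',yaw(P).round(2))
    u0,v0,u1,v1=droi;br=cv2.inRange(h,(13,120,100),(32,255,255));k=np.zeros_like(br);k[v0:v1,u0:u1]=br[v0:v1,u0:u1]
    _,_,st,c=cv2.connectedComponentsWithStats(k);c=c[1:][st[1:,4]>8];D=ray(p,c,.055);print('dots',c.round(1).tolist(),D.round(4).tolist())
    return P,D
E
python3 - <<'E'
from h import *
h=cv2.cvtColor(cv2.imread('pics/w9.png'),cv2.COLOR_BGR2HSV)
for u in(370,450,530): print(u,[(v,h[v,u].tolist()) for v in range(207,226,2)])
print([(u,h[320,u].tolist()) for u in range(330,346)])
board('w9',(335,275,370),(360,620),(175,225))
square('w9',(208,226),(350,545),None,(308,236,335,282))
E
```

```text
370 [(207, [15, 159, 128]), (209, [15, 159, 127]), (211, [15, 158, 124]), (213, [14, 155, 123]), (215, [17, 102, 118]), (217, [90, 3, 83]), (219, [105, 8, 128]), (221, [120, 4, 128]), (223, [120, 6, 128]), (225, [105, 4, 126])]
450 [(207, [16, 151, 193]), (209, [16, 152, 194]), (211, [16, 150, 192]), (213, [16, 148, 189]), (215, [19, 101, 213]), (217, [105, 6, 88]), (219, [105, 6, 185]), (221, [120, 3, 186]), (223, [113, 5, 188]), (225, [110, 4, 187])]
530 [(207, [16, 152, 199]), (209, [16, 150, 200]), (211, [16, 150, 194]), (213, [16, 149, 188]), (215, [19, 104, 198]), (217, [18, 55, 112]), (219, [113, 6, 182]), (221, [110, 4, 183]), (223, [100, 4, 184]), (225, [110, 4, 185])]
[(330, [12, 157, 115]), (331, [12, 160, 113]), (332, [12, 158, 113]), (333, [12, 157, 112]), (334, [13, 163, 111]), (335, [12, 160, 107]), (336, [12, 160, 97]), (337, [13, 48, 127]), (338, [16, 37, 153]), (339, [13, 40, 102]), (340, [16, 41, 94]), (341, [17, 90, 85]), (342, [17, 113, 81]), (343, [18, 113, 170]), (344, [18, 104, 201]), (345, [19, 101, 217])]
rail [-3.24993428e-03  2.15706227e+02] 0.22450099612085495 260
near [-2.14390702e-02  3.47824564e+02] 0.23872435508952206 92
yaw rail 1.1035923924735926 near 1.1415713063214952 corner [ 0.5197 -0.1051]
blade [9.11165418e-03 2.12293757e+02] 0.1565895682599292 195
blade edge [[0.5249, -0.1152, 0.028], [0.6776, -0.1143, 0.028]] yaw 0.33
dots [[320.3, 244.5], [320.1, 259.0], [319.9, 273.0]] [[0.5018, -0.1267, 0.055], [0.5018, -0.1387, 0.055], [0.5019, -0.1506, 0.055]]
```

To row units: 0.03 m is 0.6, -0.027 m is -0.54, 0.03 rad is 0.15.

```bash
python3 jog.py '[0, 0.15, 0.04, 0, 0, 0, 0.8, 0, 0, 0, -0.54, 0.018, 0, 0.8, 0, 0, 0, -0.534, 0.018, 0.6, 0.8, 0, 0, 0, 0, 0, 0, 0.8, 0, 0, 0, 0, 0, 0, 0.8]';python3 jog.py '[0, 0, 0, 0, 0, 0, 0.8, 0, 0, 0, 0, 0, 0, 0.8]'; python3 -c "
from h import *
s=sensors.get_state();print(s['eef_pos'].round(4) if hasattr(s['eef_pos'],'round') else s['eef_pos'],R.from_quat(s['ee_rot']).as_euler('xyz',degrees=True))"
```

```text
t: 13.6
eef_pos: [0.5014, -0.1503, 0.1312]
ee_rot: [0.705, 0.709, -0.001, -0.002]
force: [-0.0, 0.7, 0.5]
width: 0.797
grip_force: 0.0
t: 13.8
eef_pos: [0.5021, -0.1494, 0.1325]
ee_rot: [0.705, 0.71, -0.001, -0.001]
force: [0.2, 0.2, 0.4]
width: 0.8
grip_force: 0.0
[ 0.5021 -0.1494  0.1325] [-1.79894321e+02 -1.48502567e-02  9.04105614e+01]
```

```bash
python3 jog.py '[0, 0, 0, 0, 0, 0.6, 0.8, 0, 0, 0, 0, 0, 0.6, 0.7, 0, 0, 0, 0, 0, 0.19, 0.6, 0, 0, 0, 0, 0, 0, 0.5, 0, 0, 0, 0, 0, 0, 0.4]' 80; python3 jog.py '[0, 0, 0, 0, 0, 0, 0.33, 0, 0, 0, 0, 0, 0, 0.2, 0, 0, 0, 0, 0, 0, 0, 0, 0, 0, 0, 0, 0, 0, 0, 0, 0, 0, 0, 0, 0]'
```

```text
t: 14.3
eef_pos: [0.5022, -0.1499, 0.0636]
ee_rot: [0.705, 0.709, -0.001, -0.0]
force: [1.0, 1.0, 0.5]
width: 0.4
grip_force: 0.0
t: 14.8
eef_pos: [0.502, -0.1501, 0.064]
ee_rot: [0.705, 0.709, -0.001, -0.0]
force: [-3.9, 0.5, 15.6]
width: 0.307
grip_force: 77.9
```

```bash
python3 jog.py '[0, 0, 0, 0, 0, -0.02, 0, 0, 0, 0, 0, 0, 0, 0, 0, 0, 0, 0, 0, 0, 0]'; python3 jog.py '[0, 0, -0.065, 0, 0, 0, 0, 0, 0, 0, 0, 0.02, 0, 0, 0, 0, 0, 0.02, 0, 0, 0, 0, 0, 0, 0.02, 0.02, 0, 0, 0, 0, 0, 0, 0, 0, 0]'; python3 jog.py '[0, 0, 0, 0, 0, 0, 0, 0, 0, 0, 0, 0, 0, 0]'
```

```text
t: 15.1
eef_pos: [0.5019, -0.1501, 0.0641]
ee_rot: [0.705, 0.709, -0.001, -0.001]
force: [-1.7, 0.2, 9.7]
width: 0.306
grip_force: 80.4
t: 15.6
eef_pos: [0.5032, -0.149, 0.0641]
ee_rot: [0.701, 0.713, -0.002, -0.001]
force: [-5.4, -6.1, 11.9]
width: 0.306
grip_force: 80.7
t: 15.8
eef_pos: [0.5032, -0.149, 0.0641]
ee_rot: [0.701, 0.713, -0.002, -0.001]
force: [-5.9, -5.5, 11.9]
width: 0.307
grip_force: 80.7
```

To row units: -0.001 m is -0.02.

```bash
python3 jog.py '[0, 0, 0, 0, 0, -0.02, 0, 0, 0, 0, 0, 0, -0.02, 0, 0, 0, 0, 0, 0, 0, 0, 0, 0, 0, 0, 0, 0, 0]'
python3 - <<'E'
from h import *
snap('w10')
h=cv2.cvtColor(cv2.imread('pics/w10.png'),cv2.COLOR_BGR2HSV)
for u in(450,560): print(u,[(v,h[v,u].tolist()) for v in range(150,250,5)])
print([(u,h[235,u].tolist()) for u in range(260,380,6)])
E
```

```text
t: 16.2
eef_pos: [0.5036, -0.1478, 0.0655]
ee_rot: [0.7, 0.714, -0.001, -0.001]
force: [0.3, 0.4, -2.8]
width: 0.305
grip_force: 78.8
450 [(150, [16, 148, 203]), (155, [17, 149, 205]), (160, [16, 148, 209]), (165, [19, 151, 213]), (170, [17, 152, 208]), (175, [17, 147, 208]), (180, [16, 149, 200]), (185, [16, 151, 193]), (190, [16, 149, 186]), (195, [110, 10, 80]), (200, [110, 4, 193]), (205, [105, 3, 194]), (210, [110, 4, 194]), (215, [113, 5, 193]), (220, [105, 6, 176]), (225, [110, 4, 195]), (230, [110, 4, 197]), (235, [110, 4, 193]), (240, [120, 4, 193]), (245, [110, 4, 190])]
560 [(150, [16, 151, 201]), (155, [17, 149, 202]), (160, [17, 150, 204]), (165, [16, 149, 203]), (170, [16, 151, 188]), (175, [16, 152, 191]), (180, [16, 150, 195]), (185, [16, 152, 195]), (190, [16, 151, 194]), (195, [110, 9, 82]), (200, [120, 7, 104]), (205, [105, 5, 187]), (210, [105, 3, 190]), (215, [110, 4, 189]), (220, [105, 3, 191]), (225, [110, 4, 192]), (230, [105, 3, 192]), (235, [105, 5, 193]), (240, [120, 4, 192]), (245, [105, 5, 190])]
[(260, [18, 40, 95]), (266, [16, 40, 96]), (272, [14, 39, 97]), (278, [16, 40, 95]), (284, [15, 49, 83]), (290, [11, 154, 63]), (296, [12, 165, 62]), (302, [12, 156, 62]), (308, [12, 156, 62]), (314, [12, 153, 65]), (320, [17, 168, 91]), (326, [11, 150, 68]), (332, [11, 155, 66]), (338, [12, 166, 63]), (344, [11, 150, 63]), (350, [11, 155, 56]), (356, [100, 7, 112]), (362, [105, 9, 113]), (368, [113, 6, 181]), (374, [113, 6, 181])]
```

To row units: 0.002 m is 0.04, 0.0015 m is 0.03.

```bash
python3 jog.py '[0, 0, 0, 0.04, 0, 0, 0, 0, 0, 0, 0.04, 0, 0, 0, 0, 0, 0, 0.04, 0, 0, 0, 0, 0, 0, 0, 0.03, 0, 0, 0, 0, 0, 0, 0, 0, 0]'; python3 jog.py '[0, 0, 0, 0.01, 0, 0, 0, 0, 0, 0, 0, 0.01, 0, 0, 0, 0, 0, 0, 0, 0, 0, 0, 0, 0, 0, 0, 0, 0]'
```

```text
t: 16.75
eef_pos: [0.5052, -0.1419, 0.0655]
ee_rot: [0.7, 0.714, -0.001, -0.001]
force: [0.7, 0.2, -3.8]
width: 0.308
grip_force: 78.9
t: 17.15
eef_pos: [0.5055, -0.1415, 0.0655]
ee_rot: [0.7, 0.714, -0.001, -0.001]
force: [-0.9, -1.0, -2.9]
width: 0.306
grip_force: 78.9
```

```bash
python3 jog.py '[0, 0, 0, 0, 0.01, 0, 0, 0, 0, 0, 0, 0, 0, 0, 0, 0, 0, 0, 0, 0, 0]'; python3 jog.py '[0, 0, 0, 0.01, 0, 0, 0, 0, 0, 0, 0, 0, 0, 0, 0, 0, 0, 0, 0, 0, 0]'
```

```text
t: 17.45
eef_pos: [0.506, -0.1414, 0.0655]
ee_rot: [0.7, 0.714, -0.001, -0.001]
force: [-0.2, -0.4, -2.3]
width: 0.308
grip_force: 78.9
t: 17.75
eef_pos: [0.506, -0.1409, 0.0655]
ee_rot: [0.7, 0.714, -0.001, -0.001]
force: [0.1, -0.1, -3.0]
width: 0.309
grip_force: 78.9
```

```bash
python3 jog.py '[0, 0, 0, 0, 0.01, 0, 0, 0, 0, 0, 0, 0, 0, 0, 0, 0, 0, 0, 0, 0, 0]'; python3 jog.py '[0, 0, 0, 0.01, 0, 0, 0, 0, 0, 0, 0, 0, 0, 0, 0, 0, 0, 0, 0, 0, 0]';python3 jog.py '[0, 0, 0, 0, 0.01, 0, 0, 0, 0, 0, 0, 0, 0, 0, 0, 0, 0, 0, 0, 0, 0]'; python3 jog.py '[0, 0, 0, 0.01, 0, 0, 0, 0, 0, 0, 0, 0, 0, 0, 0, 0, 0, 0, 0, 0, 0]'
```

```text
t: 18.05
eef_pos: [0.5065, -0.1409, 0.0655]
ee_rot: [0.7, 0.714, -0.001, -0.001]
force: [0.4, 0.3, -3.1]
width: 0.303
grip_force: 78.9
t: 18.35
eef_pos: [0.5065, -0.1404, 0.0655]
ee_rot: [0.7, 0.714, -0.001, -0.001]
force: [0.1, 0.3, -2.3]
width: 0.31
grip_force: 78.9
t: 18.65
eef_pos: [0.507, -0.1403, 0.0655]
ee_rot: [0.7, 0.714, -0.001, -0.001]
force: [-0.6, 0.3, -2.5]
width: 0.304
grip_force: 78.9
t: 18.95
eef_pos: [0.507, -0.1399, 0.0655]
ee_rot: [0.7, 0.714, -0.001, -0.001]
force: [-0.8, -0.1, -3.5]
width: 0.312
grip_force: 78.9
```

To row units: 0.0004 m is 0.008.

```bash
python3 jog.py '[0, 0, 0, 0, 0.008, 0, 0, 0, 0, 0, 0, 0, 0, 0, 0, 0, 0, 0, 0, 0, 0]'; python3 jog.py '[0, 0, 0, 0.01, 0, 0, 0, 0, 0, 0, 0, 0, 0, 0, 0, 0, 0, 0, 0, 0, 0]';python3 jog.py '[0, 0, 0, 0, 0.008, 0, 0, 0, 0, 0, 0, 0, 0, 0, 0, 0, 0, 0, 0, 0, 0]'; python3 jog.py '[0, 0, 0, 0.01, 0, 0, 0, 0, 0, 0, 0, 0, 0, 0, 0, 0, 0, 0, 0, 0, 0]'
```

```text
t: 19.25
eef_pos: [0.5072, -0.1399, 0.0655]
ee_rot: [0.7, 0.714, -0.001, -0.001]
force: [-2.0, -0.4, -3.0]
width: 0.305
grip_force: 78.9
t: 19.55
eef_pos: [0.5073, -0.1395, 0.0655]
ee_rot: [0.7, 0.714, -0.001, -0.001]
force: [-1.4, -1.9, -3.3]
width: 0.302
grip_force: 78.9
t: 19.85
eef_pos: [0.5074, -0.1395, 0.0655]
ee_rot: [0.7, 0.714, -0.001, -0.001]
force: [-4.3, -1.1, -1.4]
width: 0.306
grip_force: 79.1
t: 20.15
eef_pos: [0.5074, -0.1393, 0.0654]
ee_rot: [0.7, 0.714, -0.001, -0.001]
force: [-4.2, -4.2, -3.1]
width: 0.304
grip_force: 79.0
```

Run:
```python
from h import *
s=sensors.get_state();print(np.round(s['torque'],3),R.from_quat(s['ee_rot']).as_euler('xyz',degrees=True).round(2))
snap('w11');h=cv2.cvtColor(cv2.imread('pics/w11.png'),cv2.COLOR_BGR2HSV);p=load('w11')
bl=cv2.inRange(h,(80,0,140),(130,60,255));rl=cv2.inRange(h,(13,135,110),(24,255,255))
for u in range(370,640,30):
    c=h[160:235,u];r=160+np.max(np.where(rl[160:225,u]>0)[0]);b=160+np.argmax(bl[160:235,u]>0);print(u,r,b,h[r-1:b+2,u,2].tolist())
```

```text
[-1.019  1.247 -0.328] [-1.7981e+02  2.0000e-02  9.1080e+01]
370 211 212 [173, 159, 149, 181]
400 211 213 [175, 164, 175, 184, 184]
430 211 213 [180, 166, 125, 181, 197]
460 211 213 [183, 168, 160, 195, 196]
490 211 213 [184, 171, 176, 195, 195]
520 211 213 [186, 175, 175, 195, 195]
550 211 213 [188, 176, 170, 192, 193]
580 211 213 [189, 177, 181, 191, 191]
610 211 213 [191, 178, 182, 188, 188]
```

To row units: 0.001 m is 0.02.

```bash
python3 jog.py '[0, 0, 0, 0, 0, 0.02, 0, 0, 0, 0, 0, 0, 0, 0, 0, 0, 0, 0, 0, 0, 0]'; python3 jog.py '[0, 0, 0, 0, 0, 0.01, 0, 0, 0, 0, 0, 0, 0, 0, 0, 0, 0, 0, 0, 0, 0]'; python3 -c "
from h import *
s=sensors.get_state();print(np.round(s['torque'],3))"
```

```text
t: 20.5
eef_pos: [0.5074, -0.1393, 0.0645]
ee_rot: [0.7, 0.714, -0.001, -0.001]
force: [-5.9, -3.2, 0.2]
width: 0.307
grip_force: 79.4
t: 20.8
eef_pos: [0.5073, -0.1394, 0.0642]
ee_rot: [0.7, 0.714, -0.001, -0.001]
force: [-7.7, -4.2, 4.2]
width: 0.303
grip_force: 79.9
[-0.886  1.378 -0.325]
```

```bash
python3 jog.py '[0, 0, 0, 0, -0.008, -0.01, 0, 0, 0, 0, 0, 0, 0, 0.33, 0, 0, 0, 0, 0, 0, 0.36, 0, 0, 0, 0, 0, 0, 0.45, 0, 0, 0, 0, 0, 0, 0.6]'; python3 jog.py '[0, 0, 0, 0, 0, 0, 0.7, 0, 0, 0, 0, 0, -0.6, 0.7, 0, 0, 0, 0, 0, -0.8, 0.7, 0, 0, 0, -0.6, 0, -0.6, 0.7, 0, 0, 0, -0.8, 0, 0, 0.7]';python3 jog.py '[0, 0, 0, -0.8, 0, 0, 0.7, 0, 0, 0, -0.6, 0, 0, 0.7, 0, 0, 0, 0, 0, 0, 0.7, 0, 0, 0, 0, 0, 0, 0.7, 0, 0, 0, 0, 0, 0, 0.7]'
python3 - <<'E'
from h import *
print(sensors.get_state()['eef_pos'])
snap('w12');h=cv2.cvtColor(cv2.imread('pics/w12.png'),cv2.COLOR_BGR2HSV);p=load('w12')
# predicted pixels of main features
for X in[(.52,-.105,.028),(.68,-.103,.028),(.5,-.14,.055),(.521,-.2,.024)]:print(X,proj(p,X).round(0))
snap('top3','top');snap('scene3','scene')
E
```

```text
t: 21.3
eef_pos: [0.5077, -0.1386, 0.0646]
ee_rot: [0.7, 0.714, -0.0, -0.001]
force: [0.4, 0.3, 0.4]
width: 0.592
grip_force: 0.0
t: 21.8
eef_pos: [0.5107, -0.2086, 0.1684]
ee_rot: [0.699, 0.715, 0.001, 0.001]
force: [0.2, -0.7, -1.5]
width: 0.699
grip_force: 0.0
t: 22.3
eef_pos: [0.5106, -0.2779, 0.1645]
ee_rot: [0.7, 0.714, -0.001, -0.001]
force: [-0.3, -0.7, 0.4]
width: 0.701
grip_force: 0.0
[ 0.51056432 -0.27786666  0.16452451]
(0.52, -0.105, 0.028) [[339. -71.]]
(0.68, -0.103, 0.028) [[600. -68.]]
(0.5, -0.14, 0.055) [[304. -17.]]
(0.521, -0.2, 0.024) [[335.  92.]]
```

To row units: 0.03 m is 0.6.

```bash
python3 jog.py '[0, 0, 0, 0.6, 0, 0, 0.7, 0, 0, 0, 0.6, 0, 0, 0.7, 0, 0, 0, 0, 0, 0, 0.7, 0, 0, 0, 0, 0, 0, 0.7, 0, 0, 0, 0, 0, 0, 0.7]'
python3 - <<'E'
from h import *
snap('w13');h=cv2.cvtColor(cv2.imread('pics/w13.png'),cv2.COLOR_BGR2HSV);p=load('w13')
for X in[(.52,-.105,.028),(.68,-.103,.028),(.53,-.105,.05),(.5,-.14,.055),(.521,-.2,.024)]:print(X,proj(p,X).round(0))
u,v=proj(p,(.6,-.105,.028))[0].astype(int);print(u,v,[(k,h[k,u].tolist()) for k in range(max(0,v-20),v+14,2)])
for y in(-.12,-.16,-.19):
    u,v=proj(p,(.521,y,.028))[0].astype(int);print(u,v,[(k,h[v,k].tolist()) for k in range(u-20,u+12,2)])
E
```

```text
t: 22.95
eef_pos: [0.5092, -0.2195, 0.1645]
ee_rot: [0.7, 0.714, -0.001, -0.001]
force: [-0.7, -0.3, -1.0]
width: 0.703
grip_force: 0.0
(0.52, -0.105, 0.028) [[337.  34.]]
(0.68, -0.103, 0.028) [[577.  36.]]
(0.53, -0.105, 0.05) [[355.  30.]]
(0.5, -0.14, 0.055) [[305.  90.]]
(0.521, -0.2, 0.024) [[334. 171.]]
456 36 [(16, [16, 153, 180]), (18, [15, 155, 179]), (20, [15, 156, 178]), (22, [16, 157, 179]), (24, [16, 157, 179]), (26, [16, 155, 178]), (28, [16, 154, 177]), (30, [15, 160, 159]), (32, [14, 160, 99]), (34, [14, 167, 67]), (36, [12, 131, 66]), (38, [105, 5, 113]), (40, [110, 4, 181]), (42, [110, 4, 181]), (44, [120, 4, 182]), (46, [105, 6, 181]), (48, [120, 3, 182])]
337 58 [(317, [12, 162, 110]), (319, [12, 160, 110]), (321, [12, 162, 113]), (323, [12, 162, 115]), (325, [12, 162, 113]), (327, [12, 163, 111]), (329, [12, 161, 109]), (331, [12, 167, 107]), (333, [13, 164, 107]), (335, [13, 167, 104]), (337, [12, 163, 102]), (339, [12, 162, 93]), (341, [4, 17, 119]), (343, [120, 4, 189]), (345, [110, 4, 188]), (347, [110, 4, 188])]
335 118 [(315, [11, 162, 107]), (317, [12, 162, 107]), (319, [12, 165, 110]), (321, [12, 164, 112]), (323, [13, 164, 112]), (325, [13, 164, 112]), (327, [12, 162, 110]), (329, [12, 161, 109]), (331, [12, 161, 108]), (333, [12, 163, 105]), (335, [12, 159, 104]), (337, [12, 163, 102]), (339, [12, 163, 78]), (341, [20, 102, 207]), (343, [18, 103, 205]), (345, [19, 103, 207])]
334 159 [(314, [12, 163, 97]), (316, [12, 162, 96]), (318, [12, 164, 98]), (320, [13, 167, 101]), (322, [12, 163, 102]), (324, [13, 160, 102]), (326, [12, 163, 102]), (328, [11, 159, 101]), (330, [12, 164, 98]), (332, [12, 161, 98]), (334, [12, 158, 97]), (336, [13, 161, 95]), (338, [11, 163, 78]), (340, [19, 107, 195]), (342, [19, 107, 191]), (344, [19, 108, 193])]
```

To row units: 0.03 m is 0.6, 0.002 m is 0.04.

```bash
python3 jog.py '[0, 0, 0, 0.04, 0.6, 0, 0.7, 0, 0, 0, 0, 0.6, 0, 0.7, 0, 0, 0, 0, 0, 0, 0.7, 0, 0, 0, 0, 0, 0, 0.7, 0, 0, 0, 0, 0, 0, 0.7]'
python3 - <<'E'
from h import *
snap('w14')
for n in('w13','w14'):
    h=cv2.cvtColor(cv2.imread(f'pics/{n}.png'),cv2.COLOR_BGR2HSV).astype(int);p=load(n)
    print(n)
    U=[];V=[];T=[]
    for x in np.arange(.53,.69,.02):
        u,v=proj(p,(x,-.105,.028))[0].astype(int);c=h[v-12:v+12,u]
        b=v-12+np.argmax((c[:,1]<30)&(c[:,2]>80));t=v-12+np.argmax(c[:,2]<130);U.append(u);V.append(b);T.append(t)
        print(round(x,2),'face top',t,'blade',b,h[b-4:b+2,u].tolist())
    print('yaw blade',yaw(ray(p,list(zip(U,V)),.028)).round(2),'rail',yaw(ray(p,list(zip(U,T)),.05)).round(2))
p=load('w14')
for y in(-.155,-.165,-.175,-.185,-.195,-.2):
    u,v=proj(p,(.5205,y,.024))[0].astype(int);print(y,u,v,[h[v,k].tolist() for k in range(u-6,u+7)])
E
```

```text
t: 23.5
eef_pos: [0.5684, -0.2163, 0.1643]
ee_rot: [0.701, 0.714, -0.001, -0.001]
force: [0.4, 0.1, 0.6]
width: 0.699
grip_force: 0.0
w13
0.53 face top 32 blade 37 [[14, 161, 65], [15, 161, 68], [15, 167, 64], [12, 112, 66], [100, 7, 115], [105, 8, 124]]
0.55 face top 32 blade 37 [[14, 165, 65], [14, 163, 69], [15, 161, 65], [13, 96, 69], [100, 6, 131], [100, 6, 127]]
0.57 face top 32 blade 37 [[14, 156, 67], [14, 163, 69], [15, 162, 66], [13, 130, 63], [10, 16, 94], [120, 6, 125]]
0.59 face top 32 blade 37 [[15, 158, 66], [14, 160, 70], [14, 158, 66], [13, 131, 64], [12, 14, 91], [105, 9, 116]]
0.61 face top 32 blade 37 [[15, 167, 64], [15, 164, 67], [14, 162, 66], [14, 131, 66], [6, 13, 97], [105, 9, 113]]
0.63 face top 32 blade 37 [[14, 162, 63], [14, 165, 65], [15, 161, 68], [13, 139, 68], [15, 17, 89], [100, 7, 111]]
0.65 face top 32 blade 38 [[15, 165, 65], [15, 164, 67], [14, 146, 63], [11, 54, 81], [120, 5, 111], [110, 7, 111]]
0.67 face top 32 blade 38 [[15, 163, 64], [15, 164, 67], [14, 151, 66], [14, 56, 78], [100, 7, 115], [105, 3, 169]]
yaw blade 0.83 rail 1.08
w14
0.53 
[... 1524 characters left out ...]
37], [10, 159, 37], [12, 155, 41], [18, 112, 168], [19, 109, 185]]
-0.185 255 154 [[12, 165, 79], [11, 159, 64], [11, 160, 35], [11, 160, 35], [13, 158, 34], [10, 165, 34], [12, 146, 35], [13, 175, 35], [12, 154, 38], [11, 148, 38], [15, 139, 55], [18, 112, 168], [19, 108, 191]]
-0.195 255 167 [[12, 167, 87], [12, 165, 79], [13, 167, 58], [9, 120, 36], [11, 175, 35], [12, 163, 36], [9, 149, 36], [10, 145, 37], [11, 165, 37], [12, 154, 38], [13, 165, 37], [17, 124, 109], [19, 111, 172]]
-0.2 256 173 [[12, 165, 82], [12, 160, 70], [14, 166, 40], [11, 165, 37], [13, 153, 35], [11, 150, 34], [11, 156, 36], [9, 159, 37], [12, 159, 40], [13, 150, 39], [16, 141, 58], [18, 114, 166], [19, 107, 188]]
```

```bash
cat > gap.py <<'E'
from h import *
import sys
def sub(c,thr): # first subpixel falling/rising crossing of thr in 1-D profile
    s=np.sign(c-thr);i=np.where(s[:-1]!=s[1:])[0];return i+(thr-c[i])/(c[i+1]-c[i])
def gaps(n):
    im=cv2.imread(f'pics/{n}.png');h=cv2.cvtColor(im,cv2.COLOR_BGR2HSV).astype(float);p=load(n)
    a=[];b=[]
    for x in np.arange(.535,.685,.002):
        u,v=proj(p,(x,-.105,.028))[0].astype(int);S=h[v-14:v+10,u,1];V=h[v-14:v+10,u,2]
        k=sub(S,80);t=sub(V,130)
        if len(k) and len(t): b.append((u,v-14+k[-1]));a.append((u,v-14+t[0]))
    A=ray(p,a,.05)[:,:2];B=ray(p,b,.028)[:,:2];f=fit(A[:,0],A[:,1])[0];g=fit(B[:,0],B[:,1])[0]
    xs=np.array([.53,.68]);print(n,'rail-blade gap mm at root,tip',(1e3*(np.polyval(f,xs)-np.polyval(g,xs))).round(2),'yaws',np.degrees([f[0],g[0]]).round(2),'rail y',np.polyval(f,.52).round(4))
    a=[];b=[]
    for y in np.arange(-.2,-.156,.001):
        u,v=proj(p,(.5205,y,.024))[0].astype(int);V=h[v,u-14:u+10,2];k=sub(V,110);t=sub(V,53)
        if len(k) and len(t)>=2: b.append((u-14+k[-1],v));a.append((u-14+t[0],v))
    if len(a)>10:
        A=ray(p,a,.055)[:,:2];B=ray(p,b,.024)[:,:2];f=fit(A[:,1],A[:,0])[0];g=fit(B[:,1],B[:,0])[0]
        ys=np.array([-.2,-.11]);print('near-stock gap mm at heel,root',(1e3*(np.polyval(g,ys)-np.polyval(f,ys))).round(2),'yaws',np.degrees([-f[0],-g[0]]).round(2),'near x',np.polyval(g,-.105).round(4))
for n in sys.argv[1:]: gaps(n)
E
python3 gap.py w13 w14
```

```text
w13 rail-blade gap mm at root,tip [0.29 0.73] yaws [1.1  0.93] rail y -0.1058
w14 rail-blade gap mm at root,tip [0.26 0.72] yaws [1.06 0.88] rail y -0.1059
near-stock gap mm at heel,root [0.47 0.56] yaws [1.02 0.96] near x 0.5222
```

To row units: 0.02 m is 0.4, 0.03 m is 0.6.

```bash
python3 jog.py '[0, 0, 0, 0.38, 0.52, 0, 0.4, 0, 0, 0, 0.38, 0.52, 0, 0.2, 0, 0, 0, 0, 0, 0.4, 0, 0, 0, 0, 0, 0, 0.6, 0, 0, 0, 0, 0, 0, 0.6, 0]' 30; python3 jog.py '[0, 0, 0, 0, 0, 0, 0, 0, 0, 0, 0, 0, 0.2, 0, 0, 0, 0, 0, 0, 0, 0, 0, 0, 0, 0, 0, 0, 0, 0, 0, 0, 0, 0, 0, 0]'
python3 - <<'E'
from h import *
for cam in("top","scene"):
    p=load(cam+'3') ;a=cv2.imread(f'pics/{cam}0.png');b=cv2.imread(f'pics/{cam}3.png')
    for n,X in {"rail far":(.71,-.095,.05),"far right":(.722,-.324,.024),"near right":(.525,-.325,.024),"rail near":(.516,-.1,.05)}.items():
        u,v=proj(p,X)[0].round().astype(int);A=cv2.cvtColor(a[v-10:v+11,u-10:u+11],6);q=cv2.matchTemplate(cv2.cvtColor(b[v-15:v+16,u-15:u+16],6),A,cv2.TM_CCOEFF_NORMED)
        q=cv2.resize(q,None,fx=10,fy=10,interpolation=cv2.INTER_CUBIC);_,m,_,l=cv2.minMaxLoc(q);sh=((l[0]+.5)/10-.5-5,(l[1]+.5)/10-.5-5)
        d=ray(p,[(u+sh[0],v+sh[1])],X[2])-ray(p,[(u,v)],X[2]);print(cam,n,round(m,3),'mm',(d[0,:2]*1000).round(1))
E
```

```text
t: 24.05
eef_pos: [0.6199, -0.1771, 0.0836]
ee_rot: [0.7, 0.714, -0.001, -0.001]
force: [-0.1, -0.5, -0.9]
width: -0.003
grip_force: 0.0
t: 24.55
eef_pos: [0.6205, -0.1769, 0.0752]
ee_rot: [0.7, 0.714, -0.0, -0.0]
force: [-0.2, -0.4, 0.6]
width: -0.004
grip_force: 0.0
top rail far 0.918 mm [0.9 0.4]
top far right 0.793 mm [0.7 0.6]
top near right 0.182 mm [-0.5 13.6]
top rail near 0.712 mm [3.3 2.4]
scene rail far 0.968 mm [1.2 0.9]
scene far right 0.982 mm [-1.4  0.3]
scene near right 0.699 mm [1.8 1.2]
scene rail near 0.41 mm [21.9  1.8]
```

To row units: 0.012 m is 0.24, 0.004 m is 0.08.

```bash
python3 jog.py '[0, 0, 0, 0, 0, 0.24, 0, 0, 0, 0, 0, 0, 0.08, 0, 0, 0, 0, 0, 0, 0, 0, 0, 0, 0, 0, 0, 0, 0]'; python3 jog.py '[0, 0, 0, 0, 0, 0.08, 0, 0, 0, 0, 0, 0, 0, 0, 0, 0, 0, 0, 0, 0, 0]'; python3 jog.py '[0, 0, 0, 0, 0, 0.06, 0, 0, 0, 0, 0, 0, 0, 0, 0, 0, 0, 0, 0, 0, 0]'
```

```text
t: 24.95
eef_pos: [0.6201, -0.1767, 0.0581]
ee_rot: [0.7, 0.714, -0.001, -0.001]
force: [0.4, 0.2, 0.5]
width: -0.001
grip_force: 0.0
t: 25.25
eef_pos: [0.6201, -0.1767, 0.0542]
ee_rot: [0.7, 0.714, -0.001, -0.001]
force: [-0.7, 0.7, 0.4]
width: 0.004
grip_force: 0.0
t: 25.55
eef_pos: [0.6201, -0.1767, 0.0511]
ee_rot: [0.7, 0.714, -0.001, -0.001]
force: [-0.5, -0.1, 0.1]
width: -0.003
grip_force: 0.0
```

To row units: 0.001 m is 0.02.

```bash
python3 jog.py '[0, 0, 0, 0, 0, 0.02, 0, 0, 0, 0, 0, 0, 0, 0, 0, 0, 0, 0, 0, 0, 0]'; python3 jog.py '[0, 0, 0, 0.1, 0, 0, 0, 0, 0, 0, 0.1, 0, 0, 0, 0, 0, 0, 0, 0, 0, 0, 0, 0, 0, 0, 0, 0, 0]'
```

```text
t: 25.85
eef_pos: [0.6201, -0.1767, 0.0502]
ee_rot: [0.7, 0.714, -0.001, -0.001]
force: [0.2, -0.6, 0.0]
width: -0.003
grip_force: 0.0
t: 26.25
eef_pos: [0.6199, -0.1665, 0.0503]
ee_rot: [0.7, 0.714, -0.001, -0.001]
force: [-0.4, -0.4, -1.0]
width: -0.003
grip_force: 0.0
```

To row units: 0.001 m is 0.02.

```bash
python3 jog.py '[0, 0, 0, 0.02, 0, 0, 0, 0, 0, 0, 0.02, 0, 0, 0, 0, 0, 0, 0.02, 0, 0, 0, 0, 0, 0, 0, 0, 0, 0, 0, 0, 0, 0, 0, 0, 0]'; python3 jog.py '[0, 0, 0, 0.014, 0, 0, 0, 0, 0, 0, 0, 0, 0, 0, 0, 0, 0, 0, 0, 0, 0]'; python3 jog.py '[0, 0, 0, 0.014, 0, 0, 0, 0, 0, 0, 0, 0, 0, 0, 0, 0, 0, 0, 0, 0, 0]'
```

```text
t: 26.75
eef_pos: [0.6198, -0.1637, 0.0502]
ee_rot: [0.7, 0.714, -0.001, -0.001]
force: [0.1, -0.1, 0.3]
width: -0.003
grip_force: 0.0
t: 27.05
eef_pos: [0.6198, -0.163, 0.0502]
ee_rot: [0.7, 0.714, -0.001, -0.001]
force: [0.1, 0.8, 0.1]
width: -0.001
grip_force: 0.0
t: 27.35
eef_pos: [0.6198, -0.1623, 0.0502]
ee_rot: [0.7, 0.714, -0.001, -0.001]
force: [-0.2, -1.0, 0.9]
width: 0.002
grip_force: 0.0
```

```bash
python3 jog.py '[0, 0, 0, 0.01, 0, 0, 0, 0, 0, 0, 0, 0, 0, 0, 0, 0, 0, 0, 0, 0, 0]'; python3 jog.py '[0, 0, 0, 0.01, 0, 0, 0, 0, 0, 0, 0, 0, 0, 0, 0, 0, 0, 0, 0, 0, 0]'; python3 jog.py '[0, 0, 0, 0.01, 0, 0, 0, 0, 0, 0, 0, 0, 0, 0, 0, 0, 0, 0, 0, 0, 0]'
```

```text
t: 27.65
eef_pos: [0.6198, -0.1618, 0.0502]
ee_rot: [0.7, 0.714, -0.001, -0.001]
force: [-0.0, -0.1, 0.1]
width: 0.003
grip_force: 0.0
t: 27.95
eef_pos: [0.6198, -0.1613, 0.0502]
ee_rot: [0.7, 0.714, -0.001, -0.001]
force: [-0.2, -0.2, -0.4]
width: 0.0
grip_force: 0.0
t: 28.25
eef_pos: [0.6198, -0.1608, 0.0502]
ee_rot: [0.7, 0.714, -0.001, -0.001]
force: [0.0, 0.3, 0.7]
width: 0.0
grip_force: 0.0
```

```bash
python3 jog.py '[0, 0, 0, 0.014, 0, 0, 0, 0, 0, 0, 0, 0, 0, 0, 0, 0, 0, 0, 0, 0, 0]'; python3 jog.py '[0, 0, 0, 0.014, 0, 0, 0, 0, 0, 0, 0, 0, 0, 0, 0, 0, 0, 0, 0, 0, 0]'; python3 jog.py '[0, 0, 0, 0.014, 0, 0, 0, 0, 0, 0, 0, 0, 0, 0, 0, 0, 0, 0, 0, 0, 0]'; python3 jog.py '[0, 0, 0, 0.014, 0, 0, 0, 0, 0, 0, 0, 0, 0, 0, 0, 0, 0, 0, 0, 0, 0]'
```

```text
t: 28.55
eef_pos: [0.6198, -0.1603, 0.0502]
ee_rot: [0.7, 0.714, -0.001, -0.001]
force: [0.6, -2.0, 0.7]
width: 0.001
grip_force: 0.9
t: 28.85
eef_pos: [0.6197, -0.1601, 0.0503]
ee_rot: [0.7, 0.714, -0.001, -0.001]
force: [0.1, -5.3, 1.1]
width: -0.003
grip_force: 2.0
t: 29.15
eef_pos: [0.6197, -0.1599, 0.0503]
ee_rot: [0.701, 0.714, -0.001, -0.0]
force: [1.1, -6.8, 1.0]
width: -0.001
grip_force: 3.0
t: 29.45
eef_pos: [0.6197, -0.1597, 0.0504]
ee_rot: [0.701, 0.714, -0.002, -0.0]
force: [-0.4, -9.5, 1.1]
width: -0.001
grip_force: 4.0
```

```bash
python3 jog.py '[0, 0, 0, -0.06, 0, 0, 0, 0, 0, 0, -0.2, 0, 0, 0, 0, 0, 0, 0, 0, -0.6, 0, 0, 0, 0, 0, -0.4, -0.6, 0, 0, 0, 0, 0.2, -0.8, 0, 0]'; python3 jog.py '[0, 0, 0, 0, -0.8, 0, 0, 0, 0, 0, 0, -0.8, 0, 0, 0, 0, 0, 0, -0.4, 0, 0, 0, 0, 0, 0, 0, 0, 0, 0, 0, 0, 0, 0, 0, 0]'
```

```text
t: 29.95
eef_pos: [0.5616, -0.1631, 0.113]
ee_rot: [0.701, 0.713, 0.001, 0.001]
force: [1.3, -0.5, -1.1]
width: -0.003
grip_force: 0.0
t: 30.45
eef_pos: [0.4605, -0.1644, 0.1108]
ee_rot: [0.7, 0.714, -0.001, -0.001]
force: [0.0, 0.8, -0.1]
width: 0.002
grip_force: 0.0
```

To row units: 0.03 m is 0.6, 0.008 m is 0.16.

```bash
python3 jog.py '[0, 0, 0, 0.16, 0, 0.6, 0, 0, 0, 0, 0, 0, 0.6, 0, 0, 0, 0, 0, 0, 0, 0, 0, 0, 0, 0, 0.1, 0, 0, 0, 0, 0, 0, 0.1, 0, 0]'; python3 jog.py '[0, 0, 0, 0, 0.06, 0, 0, 0, 0, 0, 0, 0, 0, 0, 0, 0, 0, 0, 0, 0, 0]'; python3 jog.py '[0, 0, 0, 0, 0.02, 0, 0, 0, 0, 0, 0, 0, 0, 0, 0, 0, 0, 0, 0, 0, 0]'; python3 jog.py '[0, 0, 0, 0, 0.02, 0, 0, 0, 0, 0, 0, 0, 0, 0, 0, 0, 0, 0, 0, 0, 0]'
```

```text
t: 30.95
eef_pos: [0.4709, -0.1561, 0.0518]
ee_rot: [0.7, 0.714, -0.0, -0.0]
force: [0.9, -0.3, -0.2]
width: 0.002
grip_force: 0.0
t: 31.25
eef_pos: [0.4728, -0.156, 0.051]
ee_rot: [0.7, 0.714, -0.001, -0.001]
force: [0.5, 0.4, -0.2]
width: -0.002
grip_force: 0.0
t: 31.55
eef_pos: [0.4736, -0.1558, 0.0506]
ee_rot: [0.7, 0.714, -0.001, -0.001]
force: [0.5, 1.0, 0.1]
width: 0.002
grip_force: 0.0
t: 31.85
eef_pos: [0.4746, -0.1558, 0.0505]
ee_rot: [0.7, 0.714, -0.001, -0.001]
force: [0.3, 0.2, 0.1]
width: -0.001
grip_force: 0.0
```

```bash
python3 jog.py '[0, 0, 0, 0, 0.02, 0, 0, 0, 0, 0, 0, 0.02, 0, 0, 0, 0, 0, 0, 0, 0, 0, 0, 0, 0, 0, 0, 0, 0]'; for a in 1; do python3 jog.py '[0, 0, 0, 0, 0.02, 0, 0, 0, 0, 0, 0, 0, 0, 0, 0, 0, 0, 0, 0, 0, 0]'; done; python3 jog.py '[0, 0, 0, 0, 0.014, 0, 0, 0, 0, 0, 0, 0, 0, 0, 0, 0, 0, 0, 0, 0, 0]'; python3 jog.py '[0, 0, 0, 0, 0.014, 0, 0, 0, 0, 0, 0, 0, 0, 0, 0, 0, 0, 0, 0, 0, 0]'
```

```text
t: 32.25
eef_pos: [0.4766, -0.1558, 0.0506]
ee_rot: [0.7, 0.714, -0.001, -0.001]
force: [-1.0, 0.2, 0.4]
width: -0.003
grip_force: 0.0
t: 32.55
eef_pos: [0.4777, -0.1557, 0.0506]
ee_rot: [0.7, 0.714, -0.001, -0.001]
force: [-0.5, 0.2, 0.7]
width: -0.001
grip_force: 0.0
t: 32.85
eef_pos: [0.4783, -0.1557, 0.0506]
ee_rot: [0.7, 0.714, -0.001, -0.001]
force: [-0.7, -0.6, 0.6]
width: -0.001
grip_force: 0.0
t: 33.15
eef_pos: [0.4791, -0.1557, 0.0506]
ee_rot: [0.7, 0.714, -0.001, -0.001]
force: [0.2, -0.1, 1.0]
width: -0.001
grip_force: 0.0
```

```bash
python3 jog.py '[0, 0, 0, 0, 0.014, 0, 0, 0, 0, 0, 0, 0, 0, 0, 0, 0, 0, 0, 0.014, 0, 0, 0, 0, 0, 0, 0, 0, 0, 0, 0, 0, 0, 0, 0, 0]' | grep -E 'eef_pos|force:'; python3 jog.py '[0, 0, 0, 0, 0.014, 0, 0, 0, 0, 0, 0, 0, 0, 0, 0, 0, 0, 0, 0, 0, 0]'| grep -E 'eef_pos|force:'; python3 jog.py '[0, 0, 0, 0, 0.014, 0, 0, 0, 0, 0, 0, 0, 0, 0, 0, 0, 0, 0, 0, 0, 0]'| grep -E 'eef_pos|force:'
```

```text
eef_pos: [0.4797, -0.1557, 0.0505]
force: [-6.0, 0.9, 3.2]
grip_force: 3.0
eef_pos: [0.4798, -0.1558, 0.0505]
force: [-9.7, 1.7, 7.2]
grip_force: 5.1
eef_pos: [0.4798, -0.1557, 0.0505]
force: [-14.5, 1.5, 10.9]
grip_force: 7.3
```

```bash
python3 jog.py '[0, 0, 0, 0, -0.08, 0, 0, 0, 0, 0, 0, -0.3, 0, 0, 0, 0, 0, 0, 0, -0.8, 0, 0, 0, 0, -0.2, 0.4, -0.8, 0, 0, 0, 0, -0.4, 0.8, -0.6, 0]'; python3 jog.py '[0, 0, 0, -0.4, 0.8, 0, 0, 0, 0, 0, -0.2, 0.2, 0, 0, 0, 0, 0, 0, 0, 0, 0, 0, 0, 0, 0, 0, 0, 0, 0, 0, 0, 0, 0, 0, 0]'
python3 - <<'E'
from h import *
snap('w15');snap('top4','top');print(sensors.get_state()['eef_pos'])
E
python3 gap.py w15
```

```text
t: 34.75
eef_pos: [0.5208, -0.1832, 0.1614]
ee_rot: [0.7, 0.714, -0.0, -0.001]
force: [1.2, -0.1, -2.9]
width: 0.0
grip_force: 0.0
t: 35.25
eef_pos: [0.571, -0.212, 0.1582]
ee_rot: [0.7, 0.714, -0.001, -0.001]
force: [-0.4, -0.2, 0.3]
width: -0.001
grip_force: 0.0
[ 0.57113322 -0.21216137  0.15839277]
w15 rail-blade gap mm at root,tip [0.71 0.38] yaws [0.81 0.94] rail y -0.1054
near-stock gap mm at heel,root [0.51 0.38] yaws [1.03 1.12] near x 0.522
```

To row units: 0.03 m is 0.6, 0.02 m is 0.4.

```bash
python3 jog.py '[0, 0, 0, 0.4, 0.1, 0.4, 0, 0, 0, 0, 0.4, 0.08, 0.6, 0, 0, 0, 0, 0, 0, 0.6, 0, 0, 0, 0, 0, 0, 0.4, 0, 0, 0, 0, 0, 0, 0, 0]'; python3 jog.py '[0, 0, 0, 0, 0, 0.08, 0, 0, 0, 0, 0, 0, 0.08, 0, 0, 0, 0, 0, 0, 0, 0, 0, 0, 0, 0, 0, 0, 0, 0, 0, 0, 0, 0, 0, 0]'
```

```text
t: 35.85
eef_pos: [0.5781, -0.1718, 0.0562]
ee_rot: [0.7, 0.714, -0.002, -0.002]
force: [0.2, 1.1, 1.0]
width: 0.002
grip_force: 0.0
t: 36.35
eef_pos: [0.5795, -0.1725, 0.0506]
ee_rot: [0.7, 0.714, -0.001, -0.001]
force: [0.4, -0.4, -0.0]
width: -0.0
grip_force: 0.0
```

To row units: 0.005 m is 0.1, 0.004 m is 0.08.

```bash
python3 jog.py '[0, 0, 0, 0.1, 0, 0, 0, 0, 0, 0, 0.08, 0, 0, 0, 0, 0, 0, 0.03, 0, 0, 0, 0, 0, 0, 0, 0, 0, 0, 0, 0, 0, 0, 0, 0, 0]'| grep -E 'eef_pos|force:'; python3 jog.py '[0, 0, 0, 0.01, 0, 0, 0, 0, 0, 0, 0, 0, 0, 0, 0, 0, 0, 0, 0, 0, 0]'| grep -E 'eef_pos|force:'; python3 jog.py '[0, 0, 0, 0.01, 0, 0, 0, 0, 0, 0, 0, 0, 0, 0, 0, 0, 0, 0, 0, 0, 0]'| grep -E 'eef_pos|force:'
```

```text
eef_pos: [0.5791, -0.1619, 0.0502]
force: [0.8, 0.1, -0.5]
grip_force: 0.0
eef_pos: [0.5791, -0.1614, 0.0502]
force: [0.2, -0.4, -0.4]
grip_force: 0.0
eef_pos: [0.5791, -0.1611, 0.0502]
force: [-0.2, -2.1, -0.7]
grip_force: 0.8
```

To row units: 0.0005 m is 0.01.

```bash
python3 jog.py '[0, 0, 0, 0.01, 0, 0, 0, 0, 0, 0, 0, 0, 0, 0, 0, 0, 0, 0, 0, 0, 0]'| grep -E 'eef_pos|force:'; python3 jog.py '[0, 0, 0, 0.01, 0, 0, 0, 0, 0, 0, 0, 0, 0, 0, 0, 0, 0, 0, 0, 0, 0]'| grep -E 'eef_pos|force:'
```

```text
eef_pos: [0.5791, -0.1608, 0.0502]
force: [-0.4, -4.5, 1.6]
grip_force: 2.1
eef_pos: [0.579, -0.1606, 0.0502]
force: [0.3, -7.2, 1.3]
grip_force: 2.8
```

To row units: -0.04 m is -0.8, -0.03 m is -0.6.

```bash
python3 jog.py '[0, 0, 0, -0.06, 0, 0, 0, 0, 0, 0, -0.2, 0, 0, 0, 0, 0, 0, 0, 0, -0.8, 0, 0, 0, 0, -0.4, -0.08, -0.8, 0, 0, 0, 0, -0.4, -0.08, -0.6, 0]'; python3 jog.py '[0, 0, 0, 0, 0, 0, 0, 0, 0, 0, 0, 0, 0, 0, 0, 0, 0, 0, 0, 0, 0]'
python3 - <<'E'
from h import *
snap('w16');snap('top5','top');snap('scene5','scene');print(sensors.get_state()['eef_pos'])
for cam in("top","scene"):
    p=load(cam+'5') ;a=cv2.imread(f'pics/{cam}0.png');b=cv2.imread(f'pics/{cam}5.png')
    for n,X in {"jar":(.659,.006,.111),"tin":(.521,.004,.067),"spat":(.45,-.443,.01),"far right":(.722,-.324,.024),"rail far":(.71,-.095,.05)}.items():
        u,v=proj(p,X)[0].round().astype(int);A=cv2.cvtColor(a[v-10:v+11,u-10:u+11],6);q=cv2.matchTemplate(cv2.cvtColor(b[v-15:v+16,u-15:u+16],6),A,cv2.TM_CCOEFF_NORMED)
        _,m,_,l=cv2.minMaxLoc(q);print(cam,n,round(m,3),l[0]-5,l[1]-5)
E
python3 gap.py w16
```

```text
t: 38.55
eef_pos: [0.5725, -0.2136, 0.1625]
ee_rot: [0.7, 0.714, -0.0, -0.001]
force: [-0.5, -0.6, -0.0]
width: -0.001
grip_force: 0.0
t: 38.85
eef_pos: [0.5721, -0.2125, 0.1593]
ee_rot: [0.7, 0.714, -0.001, -0.002]
force: [0.4, 0.3, 0.4]
width: 0.003
grip_force: 0.0
[ 0.57227239 -0.21238835  0.15938699]
top jar 0.999 0 0
top tin 0.999 0 0
top spat 0.165 4 -5
top far right 0.054 -5 -5
top rail far 0.907 0 0
scene jar 1.0 0 0
scene tin 0.999 0 0
scene spat 0.998 0 0
scene far right 0.957 0 -1
scene rail far 0.931 0 0
w16 rail-blade gap mm at root,tip [0.22 0.81] yaws [1.13 0.91] rail y -0.1059
near-stock gap mm at heel,root [0.49 0.44] yaws [1.01 1.04] near x 0.5221
```

```bash
python3 -c "
from cell import env, eyes, sensors
print(env.sign_off())"
```

```text
the job is handed in; nothing more can be done
None
```

The try square is lying on the board, seated firmly against the near edge and the rail (camera gaps under 1 mm), and the job is handed in; on the first try the blade caught the rail, shifting the board about 2 mm and 0.6°, and I did not push it back; jar, tin and spatula did not move.

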